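# Clamp the slotted fork end in the bench vise

## Task

Stand the slotted aluminium fork end in the middle of the bench vise's open jaws, prongs up and resting on the slide bar; set it down, do not drop it in. Then take the vise's T-handle by a ball end and turn it clockwise until you feel the resistance rise to about double the free-running drag, so that the fork is held firmly, and stop there: the aluminium must not be crushed. Let go, and leave the plain blank and the other things on the bench alone.

Things in the scene. Friction and masses are not known exactly. Their poses are not given: they have to be found in the camera images.
- vise: Small grey bench vise, jaws 75 mm wide, bolted down. Origin: on the bench, straight below the middle of the fixed jaw's gripping face. z up; x along the screw, from the handle (nearest the robot) to the fixed jaw, whose face is the plane x = 0; y along the jaws. The moving jaw is on the -x side. Jaw tops are 165 mm above the bench.
- jaw: Moving jaw with its steel slide bar; slides along the vise's x. Axes as the vise's; origin on the bench, below the middle of its gripping face. Head 36 mm thick, 78 mm wide, then (-x) a round nose, radius 24 mm. The slide bar runs between and under the jaws: the work stands on its flat top, 110 mm above the bench, 46 mm wide in y, and is carried along as the jaw closes.
- fixed_edge (a point): Middle of the upper edge of the fixed jaw's gripping face, 165 mm above the bench.
- moving_edge (a point): Middle of the upper edge of the moving jaw's gripping face, 165 mm above the bench. Its distance along x from fixed_edge is the opening, 28.5 to 31 mm at the start.
- hub (a point): Centre of the T-handle, on the screw axis, 90 mm above the bench and 98 mm in front (-x) of the moving jaw's gripping face; moves with the jaw, 6 mm along the vise's +x for each full tightening turn. Hub 30 mm in diameter.
- ball_a (a point): Centre of one polished steel ball end (20 mm diameter) of the T-handle, 68 mm from the screw axis; the bar, 10 mm thick, is straight and does not slide in the hub. A ball pivots freely between two fingers that pinch it along the vise's x.
- ball_b (a point): The other, equal ball end, opposite ball_a. Drag at a ball, tangentially: some 4.5 N while turning free, 8 to 10 N firmly clamped, above 12 N the aluminium is crushed. When the hand stops, screw friction holds the bar and the reading falls, even below zero: compare readings taken in the same way; firm is a rise of 4 to 6 N over free running.
- fork_mid (a point): Centre (half-way up) of the fork end: aluminium, upright on the bench at the start; about 26 mm thick (its x), 44 mm wide (its y), 95 mm high (its z), 0.25 kg. From 55 mm up, a slot 16 mm wide in y, open in x, parts it into two prongs. Lowest 4 mm bevelled 2 mm all round. Either of its broad (44 mm) faces may face the fixed jaw.
- fork: The same fork end; origin at the centre of its underside, axes as fork_mid.
- blank_mid (a point): Centre (half-way up) of the plain blank: same material and outer size as the fork end (26 x 44 x 95 mm) but without slot; stands upright on the bench. Leave alone.
- wrench: Spanner, 170 mm, lying beside the vise. Leave alone. Origin: centre of its underside.
- file: Flat file with wooden handle, 320 mm, lying on the bench. Leave alone. Origin: underside, middle.
- jar: Jar with lid, 72 mm diameter, 100 mm high. Leave alone. Origin: centre of its underside.
- hammer: Hammer, 280 mm, lying on the left. Leave alone. Origin: underside, middle.
- disc: Grinding wheel, 110 mm diameter, 12 mm thick, lying flat. Leave alone. Origin: centre of its underside.
- driver: Screwdriver, 200 mm, lying near the robot on the left. Leave alone. Origin: underside, middle.
- handle: T-handle; origin at the hub, its z along the bar to ball_a, its x along the screw axis (the vise's x). Seen from the robot (looking along the vise's +x) clockwise tightens: a ball at the top goes right (-y), then down. It stays where it is left. Both jaws touch the work after 2.5 to 6 rad of turning; firm comes within about half a radian after that, and little more is too much.
Things that resemble listed ones, but are neither listed nor needed, are in the scene too. Leave any red or yellow look-alike of the fork alone.

How it is judged:
By the outcome, as a careful person would: the job done as asked, in the order asked, and still so for the second after the job is handed in, with the robot touching nothing.
It also fails if it takes over 72 s, if anything falls off the work surface, if the arm or the gripper's body presses on something with over 40 N, if the wrist force passes 120 N, or if a joint passes its speed limit or range.

## Robot

A 7-joint arm with a two-finger parallel gripper is mounted at the origin on the work surface. World frame = base frame: x ahead of the robot, y to its left, z up, the work surface at z = 0. Lengths are in m, angles in rad, forces in N, time in s.
With the tool pointing down it reaches from about 0.425 to 0.875 m from the base axis. Payload 4.7 kg.
Tool frame: the origin (TCP) lies between the finger pads; the fingertips stand ctrl.tip_reach ahead of it and the grasp point (between the pads) lies 5 mm behind it (ctrl.tip_reach is the distance from the TCP to the fingertips, in m); z points along the fingers, y is the direction in which the jaws open and shut (so a half turn about z gives the same grasp; the last joint's range is limited). The gripper opens to 87 mm and grips with 3 to 60 N. Pads are 19 mm wide; open, the fingers measure 117 mm over their backs; the gripper's body (75 mm by 190 mm) begins 51 mm behind the grasp point.
Start: joints at [-1.25, 0.321, -0.07, 1.45, 0.023, 1.371, -0.057], TCP at [0.196, 0.62, 0.212] pointing down, gripper open.
Joint ranges: [-2.86, 2.86], [-0.3, 2.09], [-1.38, 1.24], [0.06, 2.45], [-1.56, 4.7], [0.09, 2.05], [-2.69, 2.69]. Speed limits (rad/s): [2.57, 2.57, 3.14, 3.14, 3.14, 3.14, 3.14].

## Interface

Orientations are given as a rotation vector (axis times angle).
In Python, from bench import ctrl gives the robot as it stands.
- The arm moves only by the shell command python3 -m handwheel 'ROWS' [FORCE]. ROWS is JSON, a list of rows, each a list of 7 numbers: the shift along the tool's x, y, z in mm, then the turn, a rotation vector about the tool's x, y, z in rad, then the gripper's target within -1 to 1 (shut at 1, half-way at 0, fully open at -1). In form: [[dx, dy, dz, ax, ay, az, grip], ...]. A call has 1 to 12 rows; each row is the pose to reach, as a shift and turn from the pose commanded when the call began, along the tool's axes at that moment; what a row does not reach only later rows make up. A row lasts 1/8 s, in which the tool goes at most 62.5 mm and 10.7 degrees, less where a joint would pass 70% of its speed; a pose out of reach is approached as far as the arm can. A call with a gripper value outside its range is refused whole. The fingers move at their own pace and stop on an object; FORCE is the grip in N (left out, the last holds). Time passes only in rows, so rows that repeat a pose let the fingers close. It gives the time, the measured TCP pose, the force and the opening at its end, in the units of the state.
- ctrl.get_state(): the state, without advancing time (a new reading comes with each control period).
- ctrl.get_image(name): name is "scene" or "top" or "wrist"; returns the picture (480x640x3 uint8, red, green, blue); there is no depth.
- ctrl.camera_model(name): a dict with "mtx" (3x3 intrinsics, pixels), "xyz" and "orientation" of the camera in the world. Camera axes: x right, y up, looking along -z (the intrinsics and any distortion apply to the point x, -y, -z); pixel columns grow to the right and rows downward; lengths in m; the calibration is good to about 2 mm. A picture is of the moment at which its call begins: read the wrist's pose just before it. camera_model takes no time and is no camera call; for the wrist camera it gives the pose at the moment of the call.
- ctrl.close_job(): hands the job in, once; it reports no verdict.
The state is a dict: "time": time; "joint_positions": joint angles; "qd": joint speeds; "joint_torque": joint torques, N m; "position": TCP position; "tool_rot": TCP orientation; "ft_force": force on the tool from outside, world axes, zero at the start; "torque": the same for the moment, N m; "grip_width": opening from 0.0 (shut) to 1.0 (fully open).
Only numpy, scipy, OpenCV 4.12 (cv2) and the standard library are available. Lean on these libraries where they do the work, as an engineer would, in place of code of your own. Each camera call takes 0.05 s, during which the arm holds its last target.

## Working session

There is one attempt and no reset: what is moved stays moved. The work goes in short steps, Python scripts to look and compute and a shell command to move; the robot and the scene stay as the last step left them, time stands still between calls to the robot, and variables do not carry over. Pictures are saved under pics/ and viewed, and the job is handed in when it is done.

```bash
ls; mkdir -p pics; python3 - <<'E'
from bench import ctrl
import cv2,json
s=ctrl.get_state(); print(s); print(ctrl.tip_reach)
for n in("scene","top","wrist"):
    m=ctrl.camera_model(n); print(n,m)
    cv2.imwrite(f"pics/{n}0.png",ctrl.get_image(n)[:,:,::-1])
E
```

```text
pics
{'time': 0.0, 'joint_positions': array([-1.24990809,  0.3217784 , -0.07006805,  1.45165744,  0.02261946,
        1.37078922, -0.056885  ]), 'qd': array([-0.00143745, -0.00087123,  0.00021612, -0.00094581,  0.00064264,
       -0.00041726,  0.00092414]), 'joint_torque': array([ 7.05242583e-04, -4.91294432e+01, -4.03346876e-01, -3.12519479e+01,
       -6.38628239e-02,  4.38720058e-02,  1.66864388e-04]), 'position': array([0.19619466, 0.61909429, 0.21069918]), 'tool_rot': array([-4.79937864e-01, -3.10455239e+00,  2.88843885e-03]), 'ft_force': array([-0.16439789, -0.91812684,  0.26523013]), 'torque': array([ 0.02833846, -0.0262932 ,  0.00474241]), 'grip_width': 0.9970864811288835}
0.014
scene {'mtx': array([[577.09777067,   0.        , 317.66719078],
       [  0.        , 577.09777067, 242.52888571],
       [  0.        ,   0.        ,   1.        ]]), 'xyz': array([1.43407169, 0.66564172, 0.99311166]), 'orientation': array([0.53768576, 1.00238204, 2.02051377])}
top {'mtx': array([[518.04417906,   0.        , 323.79646539],
       [  0.        , 518.04417906, 254.23940243],
       [  0.        ,   0.        ,   1.        ]]), 'xyz': array([0.38601884, 0.00566562, 1.29047197]), 'orientation': array([ 0.06307699, -0.04882274, -1.59970322])}
wrist {'mtx': array([[364.56803386,   0.        , 322.01321811],
       [  0.        , 364.56803386, 246.63095599],
       [  0.        ,   0.        ,   1.        ]]), 'xyz': array([0.12173371, 0.64227285, 0.38379137]), 'orientation': array([-0.24688696, -0.17808916,  1.25684857])}
```

View pics/scene0.png

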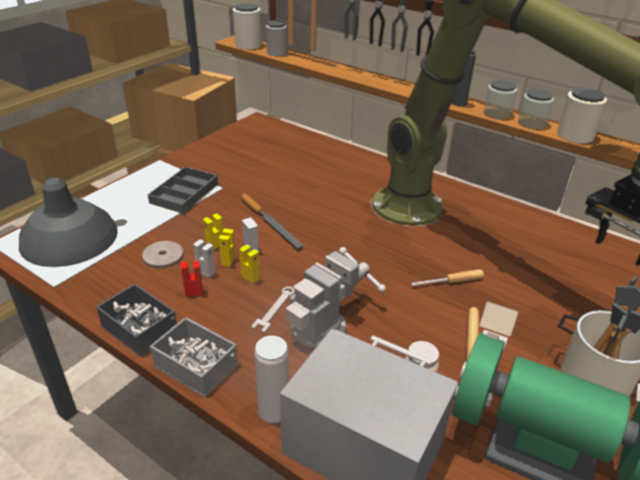

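View pics/top0.png

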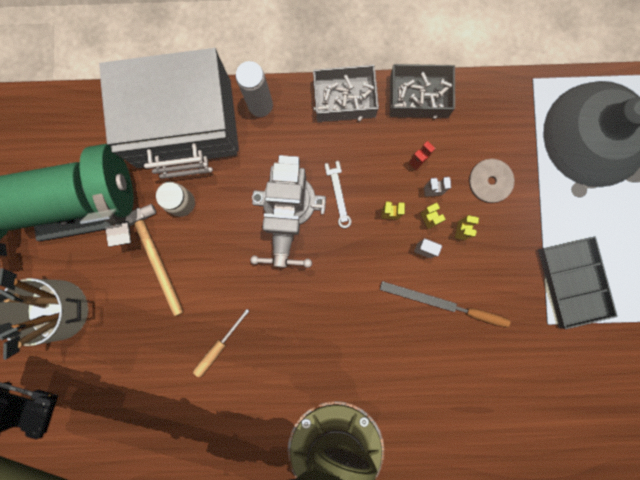

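View pics/wrist0.png

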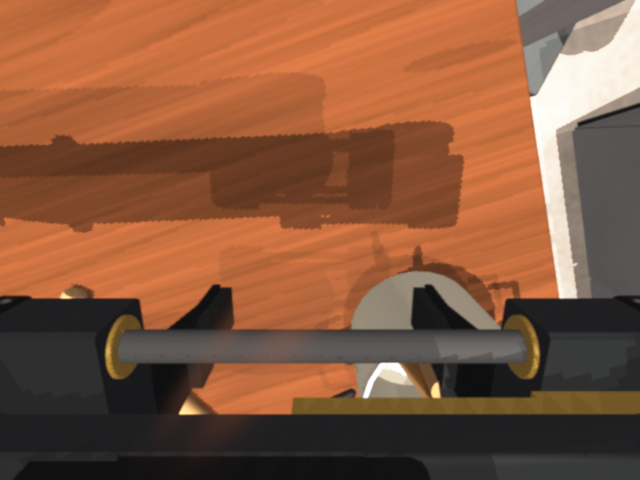

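```bash
cat > h.py <<'E'
import numpy as np, cv2
from scipy.spatial.transform import Rotation as R
from bench import ctrl
def ray(m,uv):
    K=m["mtx"]; d=np.linalg.inv(K)@np.array([uv[0],uv[1],1.0]); d=np.array([d[0],-d[1],-d[2]])
    return np.array(m["xyz"]),R.from_rotvec(m["orientation"]).apply(d)
def onz(m,uv,z):
    o,d=ray(m,uv); return o+d*(z-o[2])/d[2]
def proj(m,p):
    c=R.from_rotvec(m["orientation"]).inv().apply(np.asarray(p)-m["xyz"]); c=np.array([c[0],-c[1],-c[2]]); q=m["mtx"]@c; return q[:2]/q[2]
def tri(m1,a,m2,b):
    o1,d1=ray(m1,a);o2,d2=ray(m2,b); A=np.c_[d1,-d2]; t=np.linalg.lstsq(A,o2-o1,rcond=None)[0]
    p,q=o1+t[0]*d1,o2+t[1]*d2; return (p+q)/2,np.linalg.norm(p-q)
def crop(src,dst,x0,y0,x1,y1,s):
    im=cv2.imread(src)[y0:y1,x0:x1]; cv2.imwrite(dst,cv2.resize(im,None,fx=s,fy=s,interpolation=cv2.INTER_CUBIC))
E
python3 - <<'E'
from h import *
crop("pics/top0.png","pics/t_f.png",370,130,500,270,4)
crop("pics/top0.png","pics/t_v.png",240,140,360,280,4)
crop("pics/scene0.png","pics/s_v.png",180,200,400,350,3.6)
m=ctrl.camera_model("top")
print("fork top",onz(m,(440,186),.095),"blank",onz(m,(430,246),.095))
print("jaws", onz(m,(285,195),.165), onz(m,(255,260),.09),onz(m,(308,263),.09),onz(m,(281,261),.09))
E
```

```text
fork top [ 0.62234133 -0.26009544  0.095     ] blank [ 0.48285078 -0.23071217  0.095     ]
jaws [0.59916302 0.0960698  0.165     ] [0.46286925 0.17551734 0.09      ] [0.45221193 0.05251675 0.09      ] [0.45873445 0.11510729 0.09      ]
```

View pics/t_f.png

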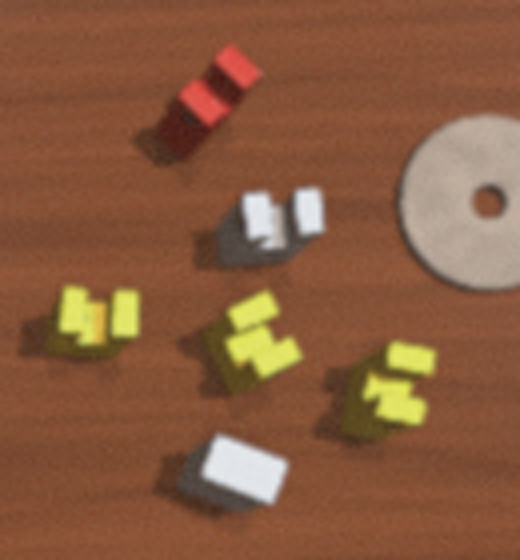

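View pics/t_v.png

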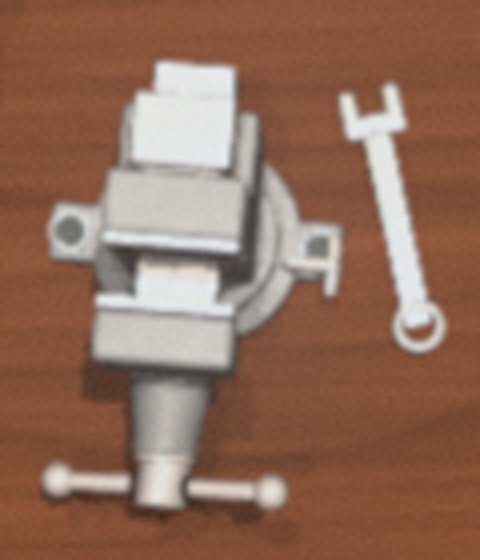

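View pics/s_v.png

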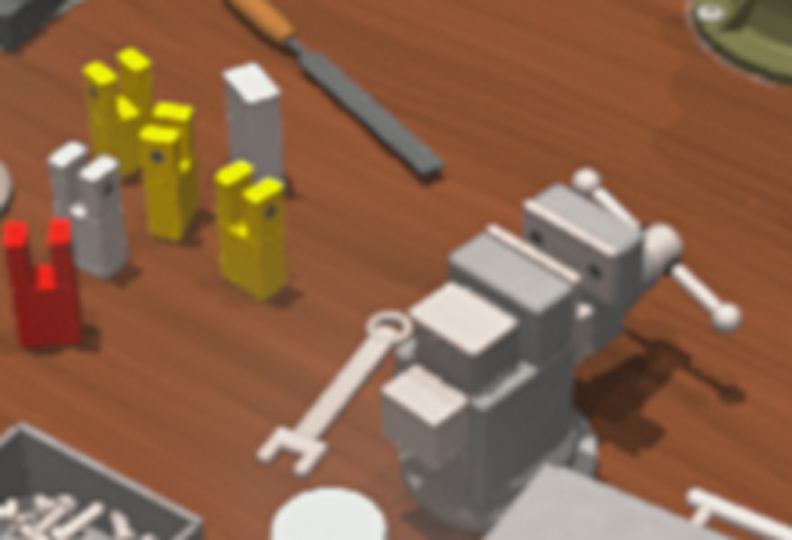

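```bash
python3 - <<'E'
from h import *
s=ctrl.get_state(); T=R.from_rotvec(s["tool_rot"]); print(T.as_matrix().round(3))
m=ctrl.camera_model("wrist"); C=R.from_rotvec(m["orientation"])
print("cam in tool", (T.inv().apply(m["xyz"]-s["position"])).round(4), T.inv().apply(C.apply([0,0,-1])).round(3),T.inv().apply(C.apply([1,0,0])).round(3))
print([x for x in dir(ctrl) if x[0]!='_'])
im=cv2.imread("pics/top0.png").astype(int)
# bright grey mask near the fork
sub=im[170:205,425:460]; mk=((sub.min(2)>150)&(sub.max(2)-sub.min(2)<40)).astype(np.uint8)
n,l,st,c=cv2.connectedComponentsWithStats(mk)
mt=ctrl.camera_model("top")
for i in range(1,n):
    if st[i,4]>5: print(st[i],c[i]+[425,170],onz(mt,c[i]+[425,170],.095))
E
```

```text
[[-0.953  0.302 -0.   ]
 [ 0.302  0.953 -0.001]
 [-0.    -0.001 -1.   ]]
cam in tool [ 0.078  -0.0007 -0.173 ] [-0.281 -0.     0.96 ] [0.002 1.    0.001]
['MotionError', 'camera_model', 'close_job', 'get_image', 'get_state', 'tip_reach']
[19  7  7 11 68] [446.97058824 182.17647059] [ 0.6308439  -0.27670645  0.095     ]
[ 6  8 10 14 96] [435.25       184.22916667] [ 0.62686077 -0.24924247  0.095     ]
```

```bash
python3 -m handwheel '[[-10,-10,-50,0,0,0,-1],[-50,-45,-80,0,0,0,-1],[-92,-84,-90,0,0,-0.05,-1],[-134,-122,-90,0,0,-0.1,-1],[-176,-160,-90,0,0,-0.15,-1],[-218,-198,-90,0,0,-0.2,-1],[-260,-236,-90,0,0,-0.22,-1],[-302,-274,-90,0,0,-0.22,-1],[-344,-312,-90,0,0,-0.22,-1],[-386,-350,-90,0,0,-0.22,-1],[-425,-385,-90,0,0,-0.22,-1],[-447,-403,-90,0,0,-0.22,-1]]'
python3 - <<'E'
from h import *
import pickle
s=ctrl.get_state();m=ctrl.camera_model("wrist");im=ctrl.get_image("wrist")
print(s["time"],s["position"],s["joint_positions"].round(2)); pickle.dump((s,m),open("w1.pkl","wb"))
cv2.imwrite("pics/w1.png",im[:,:,::-1])
E
```

```text
time: 1.65
position: [0.5017, 0.097, 0.3018]
tool_rot: [0.143, 3.138, -0.001]
ft_force: [0.3, 0.0, 0.4]
grip_width: 0.999
1.65 [0.50168344 0.09703789 0.30177255] [-0.68 -0.02  0.43  1.66  0.01  1.5   1.23]
```

View pics/w1.png

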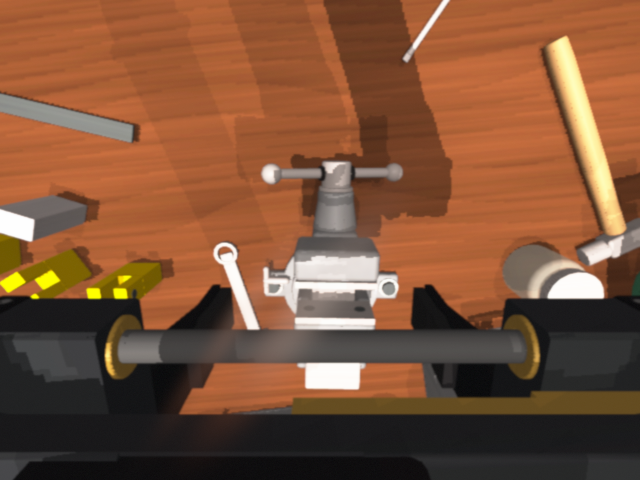

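```bash
python3 - <<'E'
from h import *
crop("pics/w1.png","pics/w1c.png",240,150,420,400,3)
E
```

```text
(no output)
```

View pics/w1c.png

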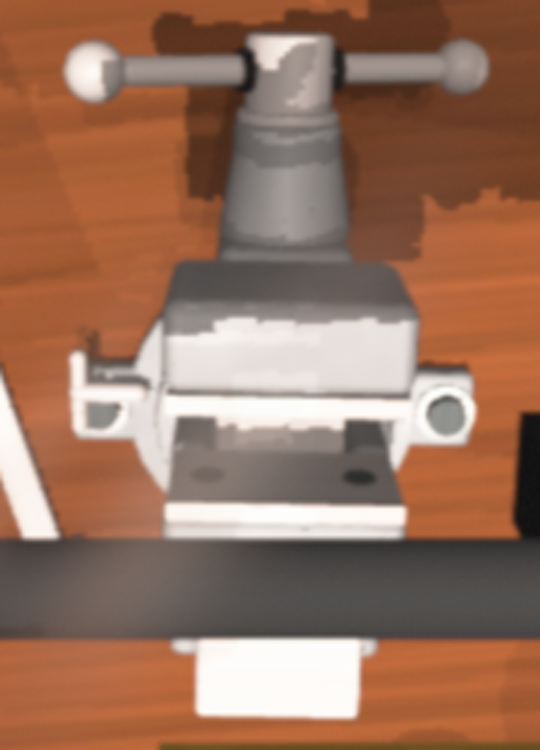

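```bash
cat > m1.py <<'E'
from h import *
import pickle
s,m=pickle.load(open("w1.pkl","rb"))
im=cv2.imread("pics/w1.png"); g=cv2.cvtColor(im,cv2.COLOR_BGR2GRAY).astype(float)
for c in (305,337,365): print(c,[int(v) for v in g[276:332,c]])
E
python3 m1.py
```

```text
305 [225, 221, 208, 181, 135, 151, 227, 249, 251, 251, 251, 246, 199, 128, 106, 104, 106, 106, 108, 109, 111, 116, 121, 124, 124, 123, 123, 123, 124, 121, 114, 108, 107, 111, 119, 123, 125, 126, 125, 126, 134, 182, 238, 247, 248, 248, 246, 231, 209, 208, 220, 223, 213, 157, 109, 96]
337 [232, 231, 224, 210, 178, 151, 191, 245, 252, 252, 252, 252, 251, 243, 234, 230, 220, 176, 147, 146, 148, 145, 140, 134, 125, 114, 109, 107, 106, 105, 105, 104, 103, 102, 102, 103, 101, 101, 101, 100, 100, 129, 209, 249, 253, 253, 253, 252, 238, 225, 228, 235, 227, 160, 84, 58]
365 [224, 223, 219, 206, 181, 138, 147, 223, 247, 251, 251, 251, 247, 214, 134, 89, 80, 77, 75, 75, 75, 76, 83, 93, 96, 93, 90, 90, 90, 90, 89, 87, 80, 76, 79, 86, 90, 90, 91, 91, 90, 95, 157, 237, 249, 250, 250, 248, 240, 218, 214, 227, 223, 157, 82, 54]
```

```bash
cat >> m1.py <<'E'
print("cols",[int(v) for v in g[285,288:304]],[int(v) for v in g[286,368:388]])
print("cols fixed",[int(v) for v in g[319,288:304]],[int(v) for v in g[320,366:384]])
p=lambda u,v,z=.165: onz(m,(u,v),z)
ma,mb=p(305,288.3),p(365,289.45); fa,fb=p(305,317.1),p(365,318.15)
print(ma,mb,fa,fb)
for a,b in((ma,mb),(fa,fb)):
    d=b-a; print("yaw",np.degrees(np.arctan2(-d[0],d[1])))
hsv=cv2.cvtColor(im,cv2.COLOR_BGR2HSV)
mk=((hsv[:,:,1]<60)&(hsv[:,:,2]>90)).astype(np.uint8)*255
for (x0,x1) in((255,284),(382,410)):
    for y in range(160,188,2): print(y,''.join('#' if v else '.' for v in mk[y,x0:x1]))
E
python3 m1.py | tail -40
```

```text
305 [225, 221, 208, 181, 135, 151, 227, 249, 251, 251, 251, 246, 199, 128, 106, 104, 106, 106, 108, 109, 111, 116, 121, 124, 124, 123, 123, 123, 124, 121, 114, 108, 107, 111, 119, 123, 125, 126, 125, 126, 134, 182, 238, 247, 248, 248, 246, 231, 209, 208, 220, 223, 213, 157, 109, 96]
337 [232, 231, 224, 210, 178, 151, 191, 245, 252, 252, 252, 252, 251, 243, 234, 230, 220, 176, 147, 146, 148, 145, 140, 134, 125, 114, 109, 107, 106, 105, 105, 104, 103, 102, 102, 103, 101, 101, 101, 100, 100, 129, 209, 249, 253, 253, 253, 252, 238, 225, 228, 235, 227, 160, 84, 58]
365 [224, 223, 219, 206, 181, 138, 147, 223, 247, 251, 251, 251, 247, 214, 134, 89, 80, 77, 75, 75, 75, 76, 83, 93, 96, 93, 90, 90, 90, 90, 89, 87, 80, 76, 79, 86, 90, 90, 91, 91, 90, 95, 157, 237, 249, 250, 250, 248, 240, 218, 214, 227, 223, 157, 82, 54]
cols [227, 227, 224, 210, 200, 219, 237, 248, 252, 252, 252, 252, 252, 252, 252, 252] [251, 251, 251, 251, 251, 251, 251, 250, 249, 243, 235, 245, 251, 242, 183, 127, 134, 143, 146, 144]
cols fixed [129, 130, 131, 132, 133, 136, 165, 221, 243, 247, 247, 247, 247, 247, 247, 247
[... 515 characters left out ...]

174 .......######################
176 .......######################
178 ........#################....
180 .........###############.....
182 ............#########........
184 .............................
186 .............................
160 ............................
162 ............................
164 ........########............
166 .....#############..........
168 ####################........
170 ####################........
172 ####################........
174 ####################........
176 ###################.........
178 ......############..........
180 .........#####..............
182 ............................
184 ............................
186 ............................
```

```bash
cat > m2.py <<'E'
from h import *
import pickle
s,m=pickle.load(open("w1.pkl","rb"))
t=ctrl.camera_model("top"); sc=ctrl.camera_model("scene")
V=R.from_rotvec([0,0,np.radians(-6.25)])
fe=onz(m,(334.7,317.6),.165); me=onz(m,(335.8,289),.165)
print("fe",fe,"me in vise",V.inv().apply(me-fe))
O=np.array([fe[0],fe[1],0])
hub=me*[1,1,0]+V.apply([-.098,0,.09]); print("hub",hub)
for n,w,tp,sp in(("-y",(271.3,173.3),(307.5,263),(342.8,250)),("+y",(394.3,172),(254.7,260),(381.7,288.3))):
    for a,b in(((m,w),(sc,sp)),((t,tp),(sc,sp)),((m,w),(t,tp))):
        p,e=tri(a[0],a[1],b[0],b[1]); print(n,p.round(4),"err",round(e,4),"rel hub (vise)",V.inv().apply(p-hub).round(4))
E
python3 m2.py
```

```text
fe [0.58428605 0.10095502 0.165     ] me in vise [-0.02896956  0.00015642  0.        ]
hub [0.45808818 0.11493329 0.09      ]
-y [0.4507 0.0508 0.113 ] err 0.0009 rel hub (vise) [-0.0004 -0.0645  0.023 ]
-y [0.4514 0.0519 0.1141] err 0.0019 rel hub (vise) [ 0.0002 -0.0634  0.0241]
-y [0.4502 0.0524 0.1209] err 0.0006 rel hub (vise) [-0.001  -0.063   0.0309]
+y [0.4653 0.1793 0.064 ] err 0.0016 rel hub (vise) [ 0.0002  0.0648 -0.026 ]
+y [0.465  0.1792 0.0638] err 0.0017 rel hub (vise) [-0.0001  0.0646 -0.0262]
+y [0.4643 0.1792 0.0688] err 0.0002 rel hub (vise) [-0.0008  0.0645 -0.0212]
```

```bash
python3 -m handwheel '[[-14,-56,0,0,0,-0.05,-1],[-28,-112,5,0,0,-0.1,-1],[-43,-168,10,0,0,-0.15,-1],[-58,-224,20,0,0,-0.2,-1],[-74,-280,35,0,0,-0.23,-1],[-89,-330,50,0,0,-0.23,-1],[-89,-340,50,0,0,-0.23,-1],[-89,-340,50,0,0,-0.23,-1]]'
python3 - <<'E'
from h import *
import pickle
s=ctrl.get_state();m=ctrl.camera_model("wrist");im=ctrl.get_image("wrist")
print(s["time"],s["position"],s["joint_positions"].round(2)); pickle.dump((s,m),open("w2.pkl","wb"))
cv2.imwrite("pics/w2.png",im[:,:,::-1])
E
```

```text
time: 2.7
position: [0.5597, -0.2459, 0.2516]
tool_rot: [0.223, -3.133, -0.001]
ft_force: [0.4, 1.0, -0.1]
grip_width: 1.0
2.7 [ 0.5596954  -0.24590443  0.25157857] [-0.25  0.27  0.76  1.52 -0.19  1.43  2.23]
```

View pics/w2.png

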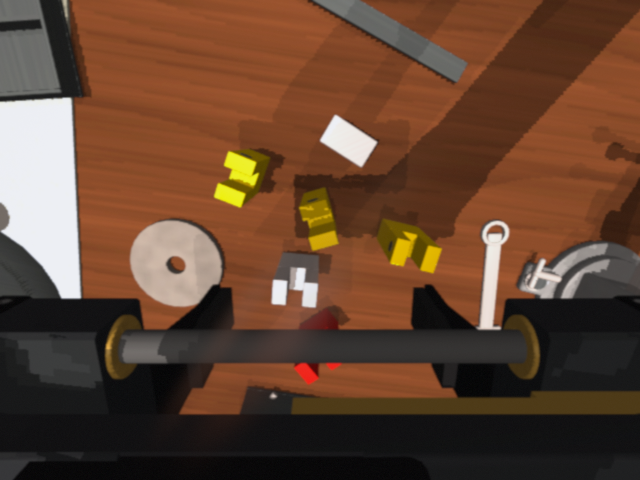

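```bash
python3 - <<'E'
from h import *
import pickle
s,m=pickle.load(open("w2.pkl","rb")); T=R.from_rotvec(s["tool_rot"])
crop("pics/w2.png","pics/w2c.png",260,240,340,320,8)
im=cv2.imread("pics/w2.png").astype(int)
sub=im[265:320,262:330]; mk=((sub.min(2)>205)).astype(np.uint8)
n,l,st,c=cv2.connectedComponentsWithStats(mk)
P=[]
for i in range(1,n):
    if st[i,4]>50:
        q=cv2.minAreaRect(np.argwhere(l==i)[:,::-1].astype(np.float32)); ce=np.array(q[0])+[262,265]
        print(st[i],ce,q[1],q[2],onz(m,ce,.095).round(4)); P.append(onz(m,ce,.095))
mid=(P[0]+P[1])/2;d=P[1]-P[0]; print(mid,np.hypot(*d[:2]),d, "yaw",np.degrees(np.arctan2(-d[0],d[1])))
print("tool delta to mid",T.inv().apply(mid-s["position"])*1000)
E
```

```text
[ 32   3  23  39 467] [305.19801712 287.019804  ] (22.089824676513672, 37.015384674072266) 5.710593223571777 [ 0.6204 -0.2539  0.095 ]
[ 10  15  14  24 294] [278.83793068 291.75517273] (12.68395709991455, 23.136476516723633) 3.3664608001708984 [ 0.629  -0.2787  0.095 ]
[ 0.62471824 -0.2663023   0.095     ] 0.02629414471964105 [ 0.00862056 -0.02484085  0.        ] yaw -160.86161123012334
tool delta to mid [-61.56405391 -29.49451364 156.52741619]
```

View pics/w2c.png

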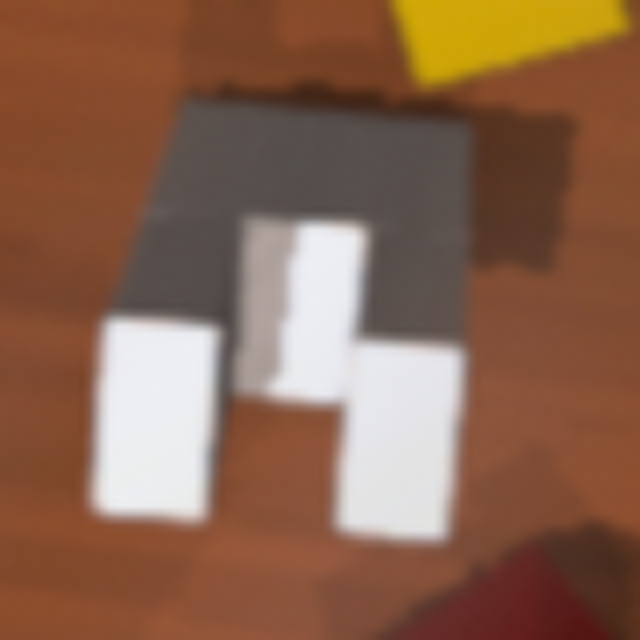

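```bash
python3 - <<'E'
from h import *
import pickle
s,m=pickle.load(open("w2.pkl","rb")); T=R.from_rotvec(s["tool_rot"])
q=[(103,317),(465,345),(452,543),(90,514)]
P=np.array([onz(m,(260+(x+.5)/8-.5,240+(y+.5)/8-.5),.095) for x,y in q]);c=P.mean(0);print(P.round(4),c)
w=(P[1]+P[2]-P[0]-P[3])/2; t=(P[0]+P[1]-P[2]-P[3])/2
print(np.linalg.norm(w),np.linalg.norm(t),"yaw",np.degrees(np.arctan2(-w[0],w[1])),np.degrees(np.arctan2(-t[1],-t[0])))
X=T.as_matrix(); print("tool y yaw",np.degrees(np.arctan2(-X[0,1],X[1,1])))
print("delta mm",T.inv().apply(c-s["position"])*1000)
E
```

```text
[[ 0.6169 -0.2863  0.095 ]
 [ 0.6142 -0.2425  0.095 ]
 [ 0.6404 -0.2404  0.095 ]
 [ 0.6429 -0.2851  0.095 ]] [ 0.62860949 -0.26358123  0.095     ]
0.04435224255722985 0.026222971460873885 yaw 3.339417134222435 3.5367766757278583
tool y yaw 8.141552916461812
delta mm [-65.80143264 -27.35193915 156.52639046]
```

```bash
python3 -m handwheel '[[-30,-14,40,0,0,0.04,-1],[-60,-25,80,0,0,0.08,-1],[-66,-27,105,0,0,0.082,-1],[-66,-27,118,0,0,0.082,-1],[-66,-27,118,0,0,0.082,-1],[-66,-27,140,0,0,0.082,-1],[-66,-27,160,0,0,0.082,-1],[-66,-27,175,0,0,0.082,-1],[-66,-27,175,0,0,0.082,-1]]'
python3 - <<'E'
from h import *
s=ctrl.get_state();im=ctrl.get_image("wrist")
print(s["time"],s["position"],s["joint_positions"].round(2))
cv2.imwrite("pics/w3.png",im[:,:,::-1])
cv2.imwrite("pics/s3.png",ctrl.get_image("scene")[150:350,120:400,::-1].repeat(2,0).repeat(2,1))
E
```

```text
time: 3.88
position: [0.628, -0.2627, 0.0747]
tool_rot: [0.096, -3.137, -0.002]
ft_force: [0.1, 0.0, 0.2]
grip_width: 0.995
3.875 [ 0.62795074 -0.26266989  0.07473001] [-0.15  0.56  0.7   1.54 -0.38  1.18  2.25]
```

View pics/w3.png

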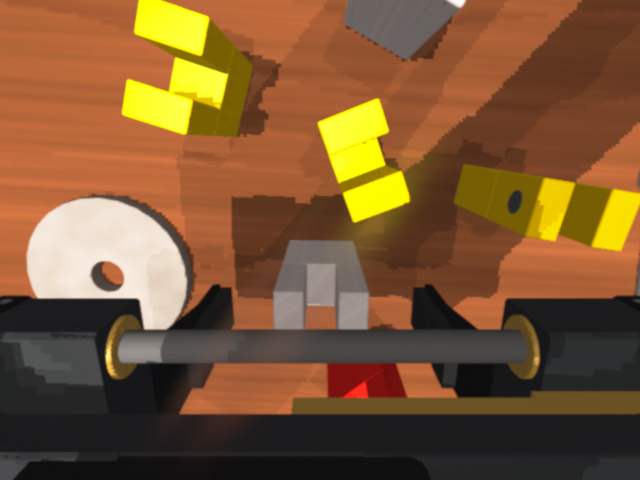

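View pics/s3.png

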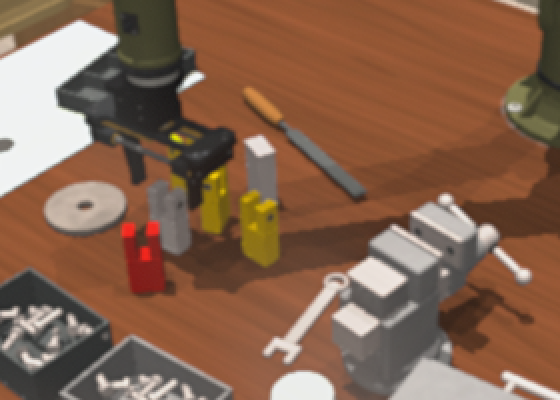

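```bash
python3 -m handwheel '[[0,0,0,0,0,0,1],[0,0,0,0,0,0,1],[0,0,0,0,0,0,1],[0,0,0,0,0,0,1],[0,0,0,0,0,0,1],[0,0,0,0,0,0,1]]' 30
python3 -c "
from h import *
print(ctrl.get_state()['joint_positions'].round(2),ctrl.get_state()['ft_force'])"
```

```text
time: 4.72
position: [0.6292, -0.2632, 0.0768]
tool_rot: [-0.096, 3.14, 0.0]
ft_force: [0.7, 0.3, -0.6]
grip_width: 0.498
[-0.15  0.56  0.7   1.54 -0.38  1.18  2.25] [ 0.71951552  0.26539733 -0.58350995]
```

```bash
python3 -m handwheel '[[0,0,-20,0,0,0,1],[0,0,-60,0,0,0,1],[0,15,-105,0,0,0,1],[4,50,-150,0,0,0.02,1],[9,95,-185,0,0,0.05,1],[15,145,-198,0,0,0.08,1],[20,195,-198,0,0,0.11,1],[25,245,-198,0,0,0.14,1],[30,295,-198,0,0,0.17,1],[34,335,-198,0,0,0.17,1],[37,360,-198,0,0,0.17,1],[37,369,-198,0,0,0.17,1]]'
python3 -m handwheel '[[0,0,0,0,0,0,1],[0,0,0,0,0,0,1]]'
python3 - <<'E'
from h import *
import pickle
s=ctrl.get_state();m=ctrl.camera_model("wrist");im=ctrl.get_image("wrist")
print(s["time"],s["position"],s["joint_positions"].round(2)); X=R.from_rotvec(s["tool_rot"]).as_matrix();print(X.round(4), "yaw",np.degrees(np.arctan2(-X[0,1],X[1,1])))
cv2.imwrite("pics/w4.png",im[:,:,::-1]); pickle.dump((s,m),open("w4.pkl","wb"))
cv2.imwrite("pics/s4f.png",ctrl.get_image("scene")[:,:,::-1])
crop("pics/s4f.png","pics/s4.png",220,150,420,350,3)
E
```

```text
time: 6.22
position: [0.5692, 0.1046, 0.2755]
tool_rot: [0.167, 3.137, 0.001]
ft_force: [0.1, 0.0, -2.3]
grip_width: 0.501
time: 6.48
position: [0.57, 0.1006, 0.2751]
tool_rot: [0.175, 3.136, -0.001]
ft_force: [0.1, -0.6, -3.8]
grip_width: 0.498
6.475 [0.56998493 0.10057993 0.2750503 ] [-0.79  0.16  0.65  1.56 -0.1   1.46  1.32]
[[-9.938e-01  1.114e-01  5.000e-04]
 [ 1.114e-01  9.938e-01 -8.000e-04]
 [-6.000e-04 -7.000e-04 -1.000e+00]] yaw -6.398626151329489
```

View pics/w4.png

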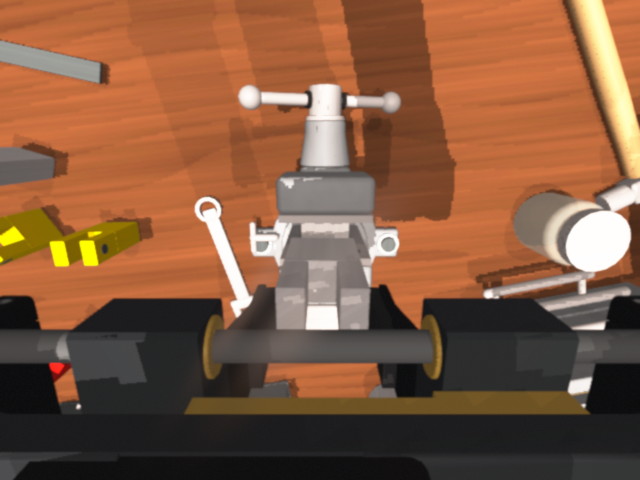

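View pics/s4.png

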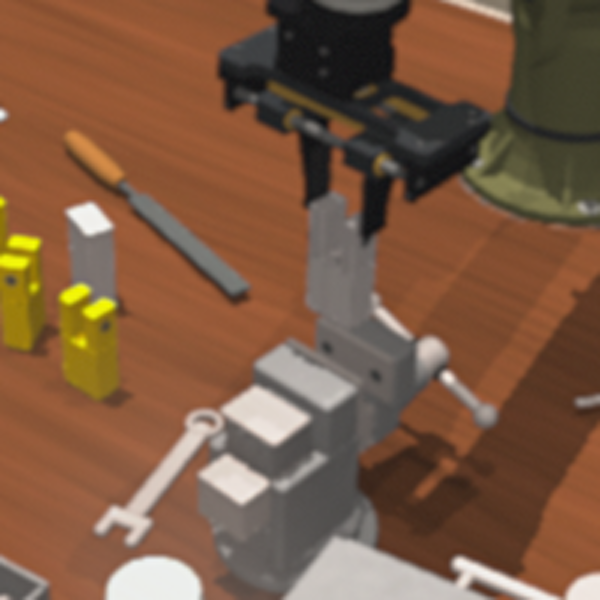

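```bash
python3 - <<'E'
from h import *
crop("pics/w4.png","pics/w4c.png",260,160,390,335,4.5)
E
```

```text
(no output)
```

View pics/w4c.png

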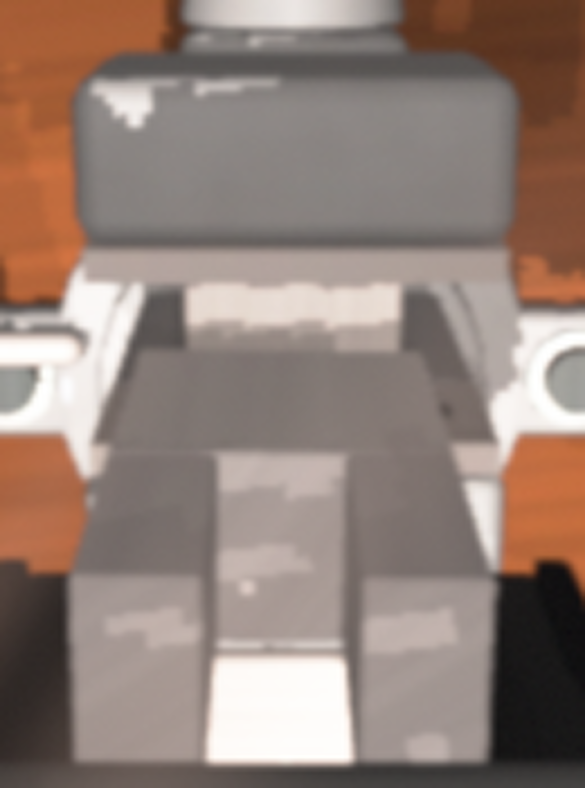

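```bash
python3 - <<'E'
from h import *
import pickle
s,m=pickle.load(open("w4.pkl","rb"))
V=R.from_rotvec([0,0,np.radians(-6.25)]); fe=np.array([.58429,.10096,0])
def q(x,y,z): return V.inv().apply(onz(m,(260+(x+.5)/4.5-.5,160+(y+.5)/4.5-.5),z)-fe)*1000
for n,a in dict(movL=(95,283,.165),movR=(500,285,.165),fixL=(95,445,.165),fixR=(478,447,.165),fL=(90,480,.165),
  topL=(77,573,.2933),topR=(495,578,.2933),botL=(140,351,.1983),botR=(420,353,.1983)).items(): print(n,q(*a).round(1))
print("tcp",V.inv().apply(s["position"]-fe)*1000)
E
```

```text
movL [-29.4 -35.3 165. ]
movR [-29.   36.1 165. ]
fixL [  0.6 -36.3 165. ]
fixR [  1.1  33.2 165. ]
fL [  7.4 -37.5 165. ]
topL [-27.8 -23.1 293.3]
topR [-27.3  19.4 293.3]
botL [-25.9 -24.7 198.3]
botR [-25.5  19.4 198.3]
tcp [-14.17867034  -1.93516195 275.05029771]
```

```bash
python3 -m handwheel '[[0,0,0,0,0,0,1]]'; python3 -c "
from h import *
s=ctrl.get_state();V=R.from_rotvec([0,0,np.radians(-6.25)]); fe=np.array([.58429,.10096,0])
print(s['time'],V.inv().apply(s['position']-fe)*1000,s['qd'].round(3),s['ft_force'])"
```

```text
time: 6.7
position: [0.5698, 0.1018, 0.2748]
tool_rot: [0.173, 3.137, -0.0]
ft_force: [-0.2, 0.9, -2.9]
grip_width: 0.5
6.7 [-14.50448347  -0.7442219  274.80868167] [-0.005 -0.    -0.006  0.    -0.    -0.    -0.   ] [-0.19758186  0.87524711 -2.86250371]
```

```bash
python3 -m handwheel '[[0,0,15,0,0,0,1],[0,0,28,0,0,0,1],[0,0,35,0,0,0,1],[0,0,40,0,0,0,1],[0,0,45,0,0,0,1]]';python3 -m handwheel '[[0,0,10,0,0,0,1],[0,0,22,0,0,0,1],[0,0,34,0,0,0,1],[0,0,37,0,0,0,1],[0,0,37,0,0,0,1]]'; python3 -c "
from h import *
s=ctrl.get_state();V=R.from_rotvec([0,0,np.radians(-6.25)]); fe=np.array([.58429,.10096,0])
print(s['time'],V.inv().apply(s['position']-fe)*1000,s['torque'],s['ft_force'])"
```

```text
time: 7.32
position: [0.5698, 0.1028, 0.2296]
tool_rot: [0.171, 3.137, 0.0]
ft_force: [0.4, -0.6, -2.8]
grip_width: 0.5
time: 7.95
position: [0.5696, 0.1028, 0.1926]
tool_rot: [-0.171, -3.137, 0.0]
ft_force: [-0.3, -0.2, -2.4]
grip_width: 0.5
7.95 [-14.84393849   0.20003237 192.55287533] [ 0.02550514  0.00340589 -0.02540998] [-0.28479187 -0.24489679 -2.36634296]
```

```bash
python3 -m handwheel '[[0,0,3,0,0,0,1],[0,0,4.5,0,0,0,1],[0,0,4.5,0,0,0,1]]';python3 -m handwheel '[[0,0,0.7,0,0,0,1],[0,0,1.3,0,0,0,1],[0,0,1.3,0,0,0,1]]'
```

```text
time: 8.32
position: [0.5696, 0.1028, 0.1883]
tool_rot: [0.171, 3.137, 0.0]
ft_force: [-0.0, -0.4, -3.1]
grip_width: 0.5
time: 8.7
position: [0.5696, 0.1028, 0.1869]
tool_rot: [-0.171, -3.137, -0.0]
ft_force: [0.2, -0.5, -2.4]
grip_width: 0.495
```

```bash
python3 -m handwheel '[[0,0,0.5,0,0,0,1],[0,0,0.5,0,0,0,1]]';python3 -m handwheel '[[0,0,0.5,0,0,0,1],[0,0,0.5,0,0,0,1]]'
```

```text
time: 8.95
position: [0.5698, 0.1028, 0.1867]
tool_rot: [0.171, 3.137, 0.0]
ft_force: [0.6, -0.6, -0.8]
grip_width: 0.502
time: 9.2
position: [0.57, 0.1028, 0.1867]
tool_rot: [0.171, 3.136, 0.001]
ft_force: [-0.7, -0.7, 3.1]
grip_width: 0.502
```

```bash
python3 -m handwheel '[[0,0,0,0,0,0,0],[0,0,0,0,0,0,-0.3],[0,0,0,0,0,0,-0.6],[0,0,0,0,0,0,-1],[0,0,0,0,0,0,-1]]';python3 -m handwheel '[[0,0,-25,0,0,0,-1],[0,0,-60,0,0,0,-1],[0,0,-100,0,0,0,-1],[0,0,-115,0,0,0,-1],[0,0,-115,0,0,0,-1]]'
python3 - <<'E'
from h import *
import pickle
s=ctrl.get_state();m=ctrl.camera_model("wrist");im=ctrl.get_image("wrist")
print(s["time"],s["position"],s["joint_positions"].round(2))
cv2.imwrite("pics/w5.png",im[:,:,::-1]); pickle.dump((s,m),open("w5.pkl","wb"))
crop("pics/w5.png","pics/w5c.png",250,80,410,340,3)
E
```

```text
time: 9.82
position: [0.5695, 0.1028, 0.1857]
tool_rot: [-0.171, -3.137, 0.0]
ft_force: [-0.2, -0.4, 0.5]
grip_width: 0.872
time: 10.45
position: [0.57, 0.1028, 0.3014]
tool_rot: [0.171, 3.136, 0.001]
ft_force: [-0.2, -0.2, -1.3]
grip_width: 1.002
10.45 [0.57002219 0.10282751 0.30137518] [-0.79  0.15  0.65  1.51 -0.09  1.51  1.32]
```

View pics/w5c.png

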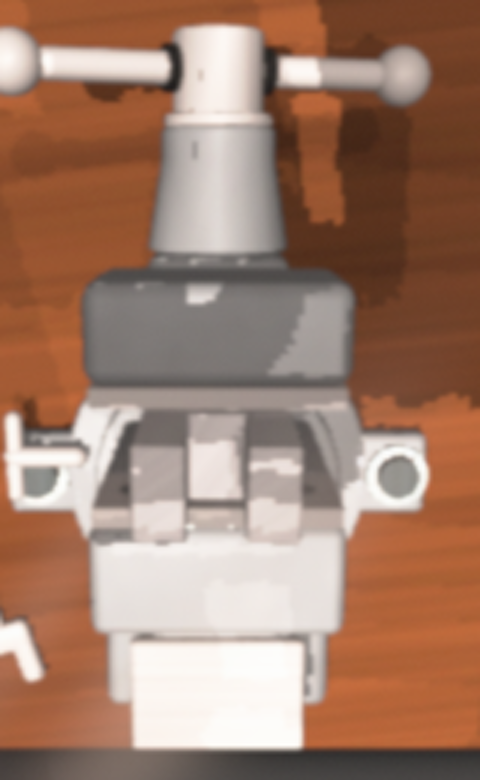

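```bash
cat >> h.py <<'E'
V=R.from_rotvec([0,0,np.radians(-6.25)])
HUB=np.array([.45809,.11493,.09]); RB=.068
def ball(phi): # deg from top toward +y
    a=np.radians(phi); return np.array([0,RB*np.sin(a),RB*np.cos(a)])
def ori(th):
    t=np.radians(th);s,c=np.sin(t),np.cos(t)
    return V*R.from_matrix(np.array([[0,1,0],[c,0,-s],[-s,0,-c]]).T)
def pose(phi,th,back=.003,dx=0.,off=(0,0,0)):
    o=ori(th); p=HUB+V.apply(ball(phi)+np.array([dx,0,0])+off)-o.apply([0,0,back]); return p,o
def rel(p0,o0,p,o):
    return np.r_[(o0.inv().apply(p-p0)*1000).round(1),((o0.inv()*o).as_rotvec()).round(3)]
def cur():
    s=ctrl.get_state(); return s["position"],R.from_rotvec(s["tool_rot"]),s
E
python3 - <<'E'
from h import *
p0,o0,s=cur()
print(rel(p0,o0,np.array([.47,.25,.30]),ori(0)))
print(rel(p0,o0,np.array([.47,.25,.30]),ori(40)))
print(pose(111,60,.1)[0])
E
```

```text
[ 1.148e+02  1.356e+02  1.000e-01 -1.000e-03 -0.000e+00  1.571e+00]
[1.148e+02 1.356e+02 1.000e-01 5.450e-01 5.460e-01 1.501e+00]
[0.55108905 0.168608   0.11563098]
```

```bash
sed -i 's/\[-s,0,-c\]\]).T)/[-s,0,-c]]))/' h.py; python3 - <<'E'
from h import *
p0,o0,s=cur()
print(rel(p0,o0,np.array([.47,.27,.30]),ori(0)))
print(rel(p0,o0,np.array([.47,.27,.30]),ori(50)))
print(pose(111,60,.1)[0])
E
python3 -m handwheel '[[12,12,0,0,0,0.18,-1],[25,30,0,0,0,0.36,-1],[40,50,0,0,0,0.54,-1],[55,72,0,0,0,0.72,-1],[70,95,0,0,0,0.9,-1],[85,115,0,0,0,1.08,-1],[100,135,0,0,0,1.26,-1],[110,150,0,0,0,1.42,-0.5],[117,155,0,0,0,1.57,-0.2],[117,155,0,0,0,1.57,-0.2]]'
python3 -c "
from h import *
p,o,s=cur();print(p,s['joint_positions'].round(2),rel(p,o,*pose(100,30,.09)),rel(p,o,*pose(111,60,.09)))"
```

```text
[ 1.169e+02  1.554e+02  1.000e-01 -1.000e-03 -0.000e+00  1.571e+00]
[ 1.169e+02  1.554e+02  1.000e-01  6.810e-01 -6.820e-01  1.462e+00]
[0.47442939 0.26412395 0.11563098]
time: 11.75
position: [0.4689, 0.2699, 0.2991]
tool_rot: [-2.334, -2.102, 0.005]
ft_force: [0.4, 0.2, -0.6]
grip_width: 0.741
[0.46891559 0.26993156 0.29908469] [-1.11  0.06  0.57  1.6  -0.03  1.5  -0.65] [-4.30e+01  6.20e+00  1.43e+02 -1.00e-03 -5.21e-01  5.00e-03] [-1.350e+01  6.500e+00  1.885e+02  0.000e+00 -1.045e+00  5.000e-03]
```

```bash
python3 -m handwheel '[[0,0,0,0,-0.12,0,-0.2],[0,0,10,0,-0.25,0,-0.2],[0,0,25,0,-0.37,0,-0.2],[0,0,45,0,-0.5,0,-0.2],[0,2,60,0,-0.6,0,-0.2],[0,2,60,0,-0.6,0,-0.2]]'
python3 -c "
from h import *
p,o,s=cur();print(p,s['joint_positions'].round(2),rel(p,o,*pose(111,60,.09)))"
```

```text
time: 12.5
position: [0.4708, 0.27, 0.2371]
tool_rot: [1.983, 1.79, -0.625]
ft_force: [-0.1, -0.0, -0.4]
grip_width: 0.599
[0.47078675 0.26997949 0.23707899] [-1.19  0.47  0.53  1.41  0.2   1.76 -0.77] [ 6.04e+01  4.90e+00  1.12e+02  0.00e+00 -4.41e-01  8.00e-03]
```

```bash
python3 -c "
from h import *
p,o,s=cur();print(rel(p,o,*pose(111,40,.08)),rel(p,o,*pose(111,40,.003)))"
```

```text
[ 2.930e+01  4.700e+00  1.137e+02 -1.000e-03 -9.200e-02  8.000e-03] [ 2.220e+01  4.700e+00  1.903e+02 -1.000e-03 -9.200e-02  8.000e-03]
```

```bash
python3 -m handwheel '[[10,2,35,0,-0.05,0,-0.2],[20,4,70,0,-0.09,0.008,-0.2],[29,5,105,0,-0.092,0.008,-0.2],[29,5,114,0,-0.092,0.008,-0.2],[29,5,114,0,-0.092,0.008,-0.2]]'
python3 - <<'E'
from h import *
p,o,s=cur();m=ctrl.camera_model("wrist");im=ctrl.get_image("wrist")
cv2.imwrite("pics/w6.png",im[:,:,::-1]); print(p,s['joint_positions'].round(2),s['ft_force'].round(1))
print(proj(m,HUB+V.apply(ball(111))),proj(m,HUB))
print(rel(p,o,*pose(111,40,.003)))
E
```

```text
time: 13.12
position: [0.4734, 0.2279, 0.132]
tool_rot: [1.938, 1.723, -0.691]
ft_force: [0.2, -0.2, 0.3]
grip_width: 0.6
[0.47342766 0.22786953 0.13199889] [-1.18  0.55  0.53  1.55  0.21  1.6  -0.82] [ 0.2 -0.2  0.3]
[318.83863326 244.34629142] [319.77823443 311.26723459]
[ 3.30e+00 -3.00e+00  8.03e+01  0.00e+00 -8.00e-03 -9.00e-03]
```

View pics/w6.png

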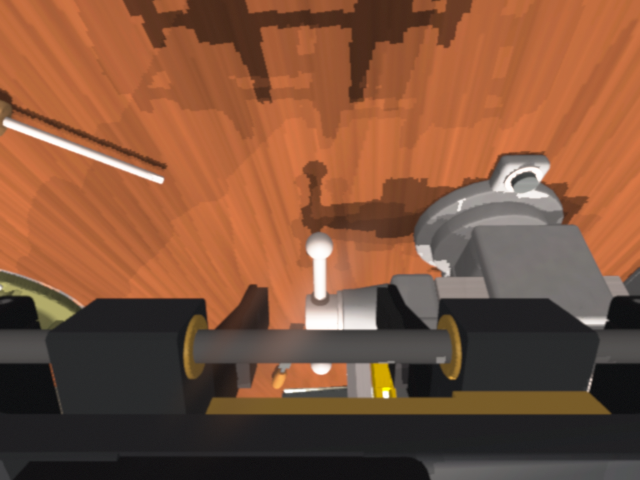

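```bash
python3 -m handwheel '[[0,0,0,0,0,0,-0.2]]' >/dev/null; python3 -c "
from h import *
p,o,s=cur();print(rel(p,o,*pose(111,40,.003)))"
```

```text
[ 2.00e+00 -3.10e+00  8.14e+01  2.00e-03 -9.00e-03 -8.00e-03]
```

```bash
python3 -m handwheel '[[1,-2,20,0,-0.005,-0.005,-0.2],[2,-3,45,0,-0.009,-0.008,-0.2],[2,-3,65,0,-0.009,-0.008,-0.2],[2,-3,78,0,-0.009,-0.008,-0.2],[2,-3,81,0,-0.009,-0.008,-0.2],[2,-3,81,0,-0.009,-0.008,-0.2],[2,-3,81,0,-0.009,-0.008,-0.2]]'
python3 - <<'E'
from h import *
p,o,s=cur();m=ctrl.camera_model("wrist");im=ctrl.get_image("wrist")
cv2.imwrite("pics/w7.png",im[:,:,::-1]); crop("pics/w7.png","pics/w7c.png",200,180,440,400,3)
print(proj(m,HUB+V.apply(ball(111))),proj(m,HUB)); print(rel(p,o,*pose(111,40,.003)))
E
```

```text
time: 14.18
position: [0.4648, 0.18, 0.0673]
tool_rot: [1.924, 1.727, -0.702]
ft_force: [-0.5, -0.4, -0.2]
grip_width: 0.602
[324.15827182 293.97659804] [323.47412839 373.94689985]
[-0.4    0.4   -0.5    0.001  0.002  0.001]
```

View pics/w7c.png

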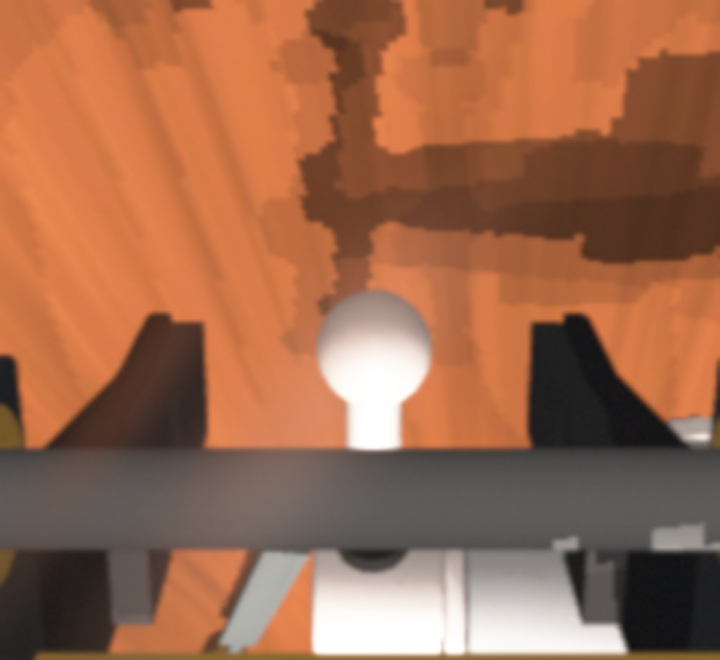

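```bash
python3 -m handwheel '[[0,0.5,0,0,0,0,0.2],[0,0.5,0,0,0,0,1],[0,0.5,0,0,0,0,1],[0,0.5,0,0,0,0,1],[0,0.5,0,0,0,0,1],[0,0.5,0,0,0,0,1]]' 40
cat > st.py <<'E'
from h import *
import sys
p,o,s=cur()
b=V.inv().apply(p+o.apply([0,0,.003])-HUB); phi=np.degrees(np.arctan2(b[1],b[2]))
F=V.inv().apply(s["ft_force"]); a=np.radians(phi)
t=np.array([0,np.cos(a),-np.sin(a)]); r=np.array([0,np.sin(a),np.cos(a)])
print(s["time"],"phi %.1f r %.1f x %.1f"%(phi,1000*np.hypot(b[1],b[2]),1000*b[0]),"Ft(+resists) %.1f Fr %.1f Fx %.1f"%(F@t,F@r,F[0]),"grip",round(s["grip_width"],3),s["joint_positions"].round(2))
for q in sys.argv[1:]:
    phi2=float(q); th=np.clip(.5*phi2,-40,40); print(phi2,list(rel(p,o,*pose(phi2,th,.003,dx=XA(phi2) if 0 else 0))))
E
python3 st.py
```

```text
time: 14.98
position: [0.4649, 0.1791, 0.0669]
tool_rot: [1.924, 1.726, -0.704]
ft_force: [-0.4, 0.2, -1.2]
grip_width: 0.036
14.975 phi 112.1 r 67.5 x -0.3 Ft(+resists) 1.0 Fr 0.6 Fx -0.4 grip 0.036 [-1.16  0.57  0.53  1.69  0.22  1.45 -0.83]
```

```bash
python3 - <<'E'
from h import *
p,o,s=cur();m=ctrl.camera_model("wrist");im=ctrl.get_image("wrist")
cv2.imwrite("pics/w8.png",im[:,:,::-1]); crop("pics/w8.png","pics/w8c.png",200,180,440,400,3)
cv2.imwrite("pics/s8f.png",ctrl.get_image("scene")[:,:,::-1])
crop("pics/s8f.png","pics/s8.png",270,170,470,370,3)
print(s["grip_width"])
E
```

```text
0.03619066082630377
```

View pics/w8c.png

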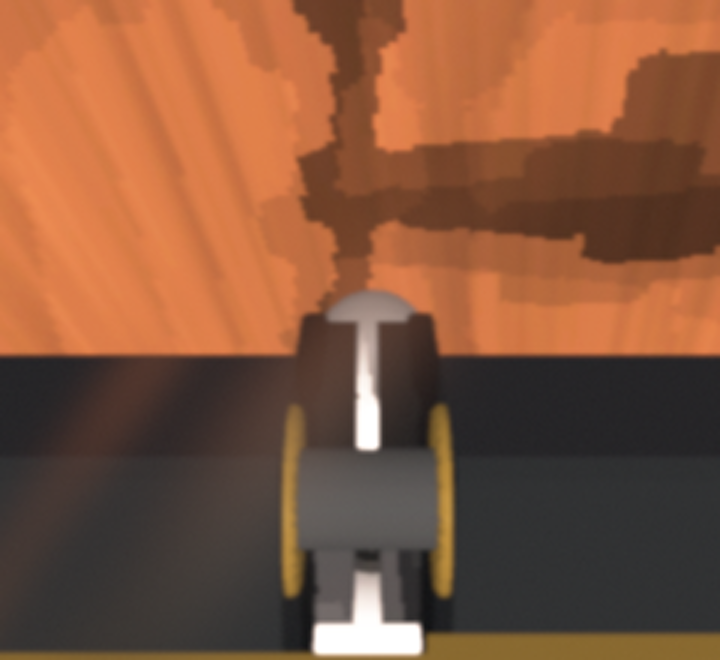

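View pics/s8.png

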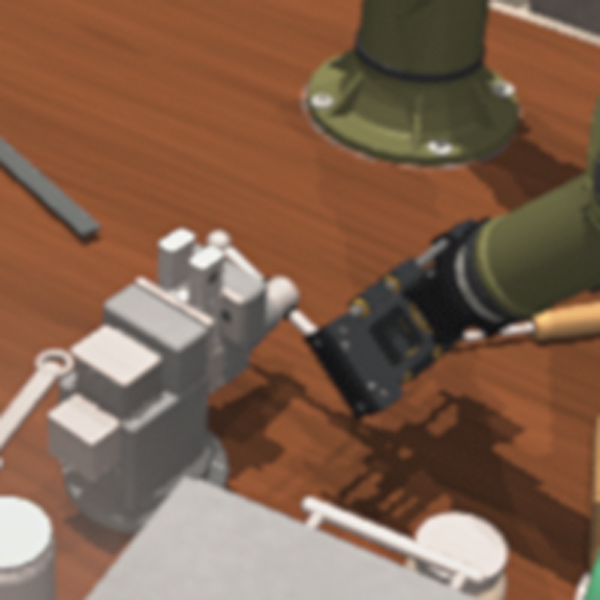

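```bash
python3 - <<'E'
from h import *
import pickle
s,m=pickle.load(open("w4.pkl","rb")); o=R.from_rotvec(s["tool_rot"]); sc=ctrl.camera_model("scene")
im=cv2.imread("pics/s4f.png"); x0,y0=280,160; k=6
big=cv2.resize(im[y0:y0+100,x0:x0+110],None,fx=k,fy=k,interpolation=cv2.INTER_CUBIC)
for z,c in((.014,(0,0,255)),(0,(0,255,0)),(-.010,(255,0,0)),(-.056,(255,255,0))):
  for y in(-.022,.022,.03,-.03):
    q=proj(sc,s["position"]+o.apply([-.0095,y,z])); cv2.circle(big,(int((q[0]-x0)*k),int((q[1]-y0)*k)),4,c,-1)
cv2.imwrite("pics/chk.png",big)
E
```

```text
(no output)
```

View pics/chk.png

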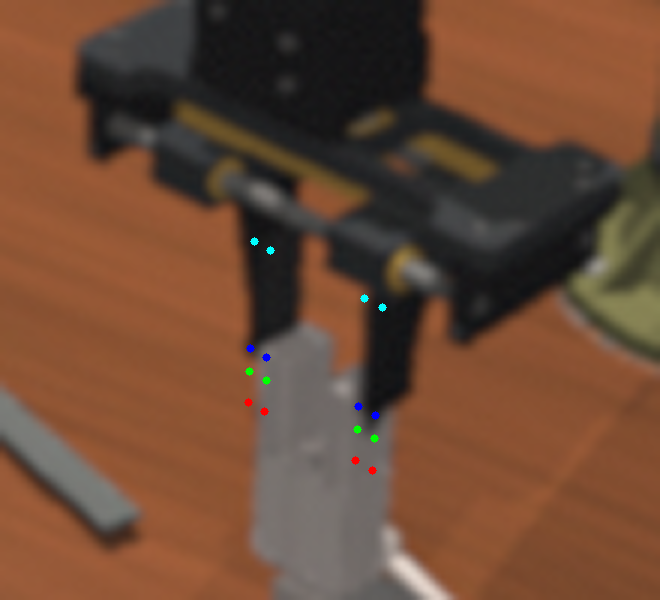

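```bash
python3 -m handwheel '[[0,0,0,0,0,0,0],[0,0,0,0,0,0,-0.3],[0,0,0,0,0,0,-0.3],[0,0,10,0,0,0,-0.3],[0,0,20,0,0,0,-0.3],[0,0,23,0,0,0,-0.3],[0,0,23,0,0,0,-0.3]]'
sed -i 's/back=.003,dx/back=-.020,dx/' h.py; sed -i 's/0,0,.003\]/0,0,-.020]/; s/,.003,dx=.*0)),*/)))))/' st.py
sed -i 's/^    phi2.*/XX/; s/^for q.*$/for q in sys.argv[1:]:\n    f=float(q); print(f,list(rel(p,o,*pose(f,np.clip(.5*f,-40,40)))))/' st.py; sed -i '/phi2=/d;/^XX/d' st.py; python3 st.py 111
python3 - <<'E'
from h import *
im=ctrl.get_image("wrist")
cv2.imwrite("pics/w9.png",im[:,:,::-1]); crop("pics/w9.png","pics/w9c.png",200,180,440,400,3)
E
```

```text
time: 15.95
position: [0.4631, 0.1639, 0.0491]
tool_rot: [1.924, 1.726, -0.705]
ft_force: [0.5, 0.7, 0.0]
grip_width: 0.629
15.95 phi 112.4 r 67.2 x -0.4 Ft(+resists) -0.3 Fr 0.7 Fx 0.5 grip 0.629 [-1.15  0.57  0.53  1.73  0.23  1.4  -0.83]
111.0 [np.float64(0.3), np.float64(0.4), np.float64(-1.8), np.float64(-0.0), np.float64(0.003), np.float64(0.001)]
```

View pics/w9c.png

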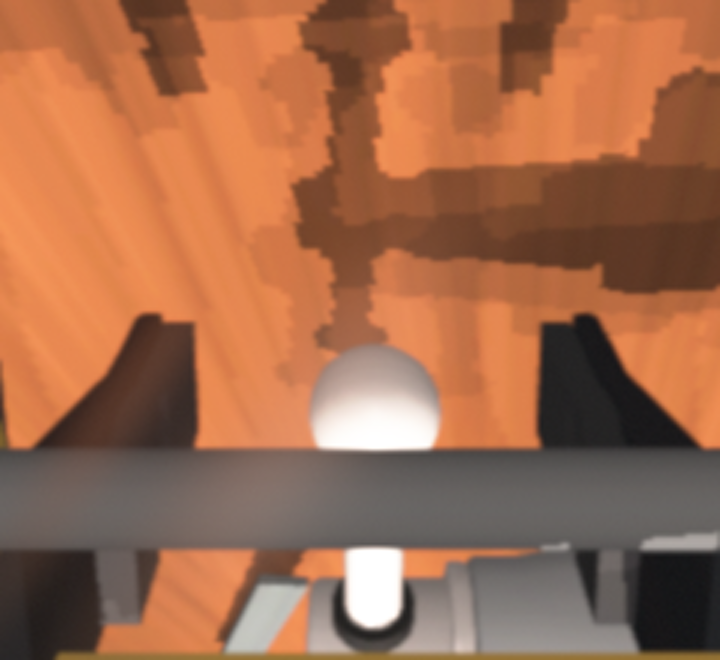

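```bash
python3 -m handwheel '[[0,1,0,0,0,0,0.2],[0,1,0,0,0,0,1],[0,1,0,0,0,0,1],[0,1,0,0,0,0,1],[0,1,0,0,0,0,1]]' 40
python3 st.py 111 106 101 96 91 86 81
```

```text
time: 16.62
position: [0.4643, 0.1643, 0.0493]
tool_rot: [1.924, 1.726, -0.703]
ft_force: [0.4, 0.1, 0.2]
grip_width: 0.203
16.625 phi 112.1 r 67.6 x 0.8 Ft(+resists) -0.2 Fr 0.0 Fx 0.4 grip 0.203 [-1.15  0.57  0.53  1.73  0.23  1.4  -0.83]
111.0 [np.float64(0.0), np.float64(-0.8), np.float64(-1.4), np.float64(0.001), np.float64(0.003), np.float64(0.001)]
106.0 [np.float64(-2.1), np.float64(-0.8), np.float64(-6.9), np.float64(0.001), np.float64(0.003), np.float64(0.001)]
101.0 [np.float64(-4.8), np.float64(-0.8), np.float64(-12.2), np.float64(0.001), np.float64(0.003), np.float64(0.001)]
96.0 [np.float64(-7.9), np.float64(-0.8), np.float64(-17.2), np.float64(0.001), np.float64(0.003), np.float64(0.001)]
91.0 [np.float64(-11.5), np.float64(-0.8), np.float64(-22.0), np.float64(0.001), np.float64(0.003), np.float64(0.001)]
86.0 [np.float64(-15.4), np.float64(-0.8), np.float64(-26.4), np.float64(0.001), np.float64(0.003), np.float64(0.001)]
81.0 [np.float64(-19.7), np.float64(-0.8), np.float64(-30.5), np.float64(0.001), np.float64(0.003), np.float64(0.001)]
```

```bash
cat > gen.py <<'E'
# gen.py base phi0 step n : ideal-to-ideal; base = axial advance datum (total turn deg already done at phi=112)
from h import *
import sys
base,a,st,n=map(float,sys.argv[1:5]); k=sys.argv[5:] 
P=lambda f: pose(f,np.clip(.5*f,-40,40),dx=.0007+(112-f+base)/360*.006)
p0,o0=P(a) if not k else cur()[:2]
for i in range(1,int(n)+1):
    f=a-st*i; r=rel(p0,o0,*P(f)); print("%.0f:"%f,"[%.1f,%.1f,%.1f,%.3f,%.3f,%.3f,1],"%tuple(r))
E
python3 gen.py 0 112 4 11 c
```

```text
108: [-1.2,-0.1,-4.7,0.001,0.003,0.001,1],
104: [-3.2,-0.0,-9.0,0.001,0.003,0.001,1],
100: [-5.4,0.1,-13.2,0.001,0.003,0.001,1],
96: [-7.9,0.1,-17.2,0.001,0.003,0.001,1],
92: [-10.7,0.2,-21.1,0.001,0.003,0.001,1],
88: [-13.8,0.3,-24.7,0.001,0.003,0.001,1],
84: [-17.1,0.3,-28.1,0.001,0.003,0.001,1],
80: [-20.6,0.4,-31.3,0.001,0.003,0.001,1],
76: [-23.7,0.5,-34.2,0.001,0.038,0.001,1],
72: [-26.9,0.5,-36.9,0.001,0.073,0.001,1],
68: [-30.3,0.6,-39.3,0.001,0.107,0.001,1],
```

```bash
python3 -m handwheel '[[-1.2,0,-4.7,0,0,0,1],[-3.2,0,-9,0,0,0,1],[-5.4,0.1,-13.2,0,0,0,1],[-7.9,0.1,-17.2,0,0,0,1]]'; python3 st.py
python3 gen.py 0 96 4 12
```

```text
time: 17.12
position: [0.465, 0.1683, 0.068]
tool_rot: [1.924, 1.725, -0.705]
ft_force: [1.7, -5.0, -4.2]
grip_width: 0.204
17.125 phi 95.8 r 67.1 x 1.0 Ft(+resists) 4.7 Fr -4.4 Fx 2.2 grip 0.204 [-1.15  0.56  0.53  1.71  0.23  1.44 -0.82]
92: [-2.8,0.1,-3.8,0.000,0.000,0.000,1],
88: [-5.8,0.1,-7.5,0.000,0.000,0.000,1],
84: [-9.1,0.2,-10.9,0.000,0.000,0.000,1],
80: [-12.7,0.3,-14.1,0.000,0.000,0.000,1],
76: [-15.7,0.3,-17.0,-0.000,0.035,-0.000,1],
72: [-18.9,0.4,-19.7,-0.000,0.070,-0.000,1],
68: [-22.4,0.5,-22.1,0.000,0.105,-0.000,1],
64: [-25.9,0.5,-24.3,0.000,0.140,0.000,1],
60: [-29.6,0.6,-26.2,-0.000,0.175,0.000,1],
56: [-33.5,0.7,-27.8,0.000,0.209,-0.000,1],
52: [-37.4,0.7,-29.1,0.000,0.244,0.000,1],
48: [-41.4,0.8,-30.1,0.000,0.279,-0.000,1],
```

```bash
python3 -m handwheel '[[-2.8,0.1,-3.8,0,0,0,1],[-5.8,0.1,-7.5,0,0,0,1],[-9.1,0.2,-10.9,0,0,0,1],[-12.7,0.3,-14.1,0,0,0,1],[-15.7,0.3,-17,0,0.035,0,1],[-18.9,0.4,-19.7,0,0.07,0,1]]'; python3 st.py
python3 gen.py 0 72 4 12
```

```text
time: 17.88
position: [0.4651, 0.1658, 0.0948]
tool_rot: [1.971, 1.766, -0.645]
ft_force: [1.7, -7.0, -7.8]
grip_width: 0.206
17.875 phi 71.7 r 66.5 x 1.4 Ft(+resists) 5.3 Fr -8.9 Fx 2.4 grip 0.206 [-1.15  0.47  0.54  1.73  0.23  1.44 -0.79]
68: [-3.2,0.1,-2.7,0.000,0.035,0.000,1],
64: [-6.7,0.1,-5.1,0.000,0.070,0.000,1],
60: [-10.2,0.2,-7.2,0.000,0.105,0.000,1],
56: [-13.9,0.3,-9.1,0.000,0.140,0.000,1],
52: [-17.8,0.3,-10.7,0.000,0.175,0.000,1],
48: [-21.7,0.4,-11.9,0.000,0.209,0.000,1],
44: [-25.7,0.5,-12.9,0.000,0.244,0.000,1],
40: [-29.7,0.5,-13.6,0.000,0.279,0.000,1],
36: [-33.8,0.6,-14.0,0.000,0.314,0.000,1],
32: [-37.9,0.7,-14.0,0.000,0.349,0.000,1],
28: [-41.9,0.7,-13.8,0.000,0.384,-0.000,1],
24: [-46.0,0.8,-13.2,0.000,0.419,-0.000,1],
```

```bash
python3 -m handwheel '[[-3.2,0,-2.1,0,0.035,0,1],[-6.7,0,-3.9,0,0.07,0,1],[-10.2,0,-5.4,0,0.105,0,1],[-13.9,0,-7.3,0,0.14,0,1],[-17.8,0,-8.9,0,0.175,0,1],[-21.7,0,-10.1,0,0.209,0,1],[-25.7,0,-11.1,0,0.244,0,1],[-29.7,0,-11.8,0,0.279,0,1]]'
sed -i 's/^HUB=.*/HUB=np.array([.45809,.11493,.09])+V.apply([0,-.001,-.0015]); RB=.068/' h.py; python3 st.py
python3 gen.py -20 40 4 12
```

```text
time: 18.88
position: [0.4638, 0.1502, 0.1218]
tool_rot: [2.146, 1.926, -0.378]
ft_force: [5.6, -3.0, -10.9]
grip_width: 0.207
18.875 phi 39.9 r 67.9 x 1.8 Ft(+resists) 5.2 Fr -9.9 Fx 5.9 grip 0.207 [-1.08  0.22  0.57  1.85  0.17  1.31 -0.68]
36: [-3.8,0.1,-1.5,0.000,0.035,0.000,1],
32: [-7.7,0.1,-2.7,0.000,0.070,0.000,1],
28: [-11.7,0.2,-3.5,0.000,0.105,0.000,1],
24: [-15.7,0.3,-4.1,0.000,0.140,0.000,1],
20: [-19.8,0.3,-4.4,0.000,0.175,0.000,1],
16: [-23.8,0.4,-4.4,0.000,0.209,0.000,1],
12: [-27.9,0.5,-4.0,0.000,0.244,-0.000,1],
8: [-31.9,0.5,-3.4,0.000,0.279,0.000,1],
4: [-35.8,0.6,-2.4,0.000,0.314,-0.000,1],
0: [-39.7,0.7,-1.2,0.000,0.349,0.000,1],
-4: [-43.4,0.7,0.3,0.000,0.384,0.000,1],
-8: [-47.0,0.8,2.1,0.000,0.419,0.000,1],
```

```bash
python3 -m handwheel '[[-3.8,0.5,-1,0,0.035,0,1],[-7.7,0.8,-1.7,0,0.07,0,1],[-11.7,1,-2,0,0.105,0,1],[-15.7,1.2,-2.6,0,0.14,0,1],[-19.8,1.3,-2.9,0,0.175,0,1],[-23.8,1.4,-2.9,0,0.209,0,1],[-27.9,1.5,-2.5,0,0.244,0,1],[-31.9,1.5,-1.9,0,0.279,0,1]]'
python3 st.py
python3 gen.py -20 8 4 12
```

```text
time: 19.88
position: [0.4614, 0.1216, 0.1351]
tool_rot: [2.303, 2.067, -0.081]
ft_force: [-1.0, 5.1, -0.3]
grip_width: 0.201
19.875 phi 8.0 r 67.2 x 2.5 Ft(+resists) 5.0 Fr 0.4 Fx -1.5 grip 0.201 [-0.98  0.02  0.63  1.96  0.06  1.19 -0.48]
4: [-4.0,0.1,-0.2,-0.000,0.035,-0.000,1],
0: [-8.1,0.1,-0.0,0.000,0.070,-0.000,1],
-4: [-12.1,0.2,0.4,-0.000,0.105,-0.000,1],
-8: [-16.1,0.3,1.1,0.000,0.140,0.000,1],
-12: [-20.0,0.3,2.2,-0.000,0.175,-0.000,1],
-16: [-23.8,0.4,3.5,-0.000,0.209,0.000,1],
-20: [-27.6,0.5,5.1,0.000,0.244,-0.000,1],
-24: [-31.2,0.5,7.0,0.000,0.279,-0.000,1],
-28: [-34.6,0.6,9.2,0.000,0.314,-0.000,1],
-32: [-37.9,0.7,11.6,0.000,0.349,-0.000,1],
-36: [-41.0,0.7,14.3,0.000,0.384,-0.000,1],
-40: [-43.8,0.8,17.2,0.000,0.419,-0.000,1],
```

```bash
python3 -m handwheel '[[-4,0.1,-0.2,0,0.035,0,1],[-8.1,0.1,0,0,0.07,0,1],[-12.1,0.2,0.4,0,0.105,0,1],[-16.1,0.3,1.1,0,0.14,0,1],[-20,0.3,2.2,0,0.175,0,1],[-23.8,0.4,3.5,0,0.209,0,1],[-27.6,0.5,5.1,0,0.244,0,1],[-31.2,0.5,7,0,0.279,0,1]]'
python3 st.py
python3 gen.py -20 -24 4 12
```

```text
time: 20.88
position: [0.4583, 0.09, 0.1292]
tool_rot: [-2.228, -1.999, -0.233]
ft_force: [3.1, 7.9, -7.9]
grip_width: 0.205
20.875 phi -24.8 r 66.4 x 2.9 Ft(+resists) 4.1 Fr -10.6 Fx 2.2 grip 0.205 [-0.88 -0.08  0.77  2.06 -0.16  1.1  -0.14]
-28: [-3.9,0.1,1.1,-0.000,0.035,0.000,1],
-32: [-7.7,0.1,2.6,-0.000,0.070,0.000,1],
-36: [-11.4,0.2,4.3,-0.000,0.105,0.000,1],
-40: [-15.0,0.3,6.3,0.000,0.140,0.000,1],
-44: [-18.4,0.3,8.5,-0.000,0.175,0.000,1],
-48: [-21.7,0.4,11.1,-0.000,0.209,0.000,1],
-52: [-24.7,0.5,13.8,-0.000,0.244,0.000,1],
-56: [-27.6,0.5,16.8,-0.000,0.279,0.000,1],
-60: [-30.2,0.6,20.0,0.000,0.314,0.000,1],
-64: [-32.6,0.7,23.4,-0.000,0.349,0.000,1],
-68: [-34.7,0.7,27.0,-0.000,0.384,0.000,1],
-72: [-36.6,0.8,30.8,0.000,0.419,0.000,1],
```

```bash
python3 -m handwheel '[[-3.9,0.1,1.9,0,0.035,0,1],[-7.7,0.1,4.2,0,0.07,0,1],[-11.4,0.2,6.1,0,0.105,0,1],[-15,0.3,8.1,0,0.14,0,1]]'
python3 st.py
python3 gen.py -20 -40 4 10
```

```text
time: 21.38
position: [0.4571, 0.077, 0.119]
tool_rot: [-2.147, -1.926, -0.378]
ft_force: [2.2, 7.3, -1.6]
grip_width: 0.205
21.375 phi -41.6 r 65.9 x 3.2 Ft(+resists) 4.6 Fr -6.2 Fx 1.4 grip 0.205 [-0.83 -0.07  0.88  2.1  -0.34  1.09  0.09]
-44: [-3.7,0.1,1.8,-0.000,0.035,0.000,1],
-48: [-7.3,0.1,3.8,-0.000,0.070,0.000,1],
-52: [-10.7,0.2,6.1,-0.000,0.105,0.000,1],
-56: [-13.9,0.3,8.7,-0.000,0.140,-0.000,1],
-60: [-17.0,0.3,11.5,0.000,0.175,0.000,1],
-64: [-19.8,0.4,14.5,-0.000,0.209,0.000,1],
-68: [-22.4,0.5,17.8,-0.000,0.244,0.000,1],
-72: [-24.8,0.5,21.3,0.000,0.279,0.000,1],
-76: [-26.9,0.6,24.9,-0.000,0.314,0.000,1],
-80: [-28.8,0.7,28.7,-0.000,0.349,0.000,1],
```

```bash
python3 -m handwheel '[[-3.7,0.1,2.3,0,0.035,0,1],[-7.3,0.1,4.7,0,0.07,0,1],[-10.5,0.2,7.1,0,0.105,0,1],[-13.6,0.3,9.7,0,0.14,0,1]]'
python3 st.py
python3 gen.py -20 -56 4 8
```

```text
time: 21.88
position: [0.4564, 0.0679, 0.1057]
tool_rot: [-2.06, -1.849, -0.515]
ft_force: [0.9, 6.9, 0.4]
grip_width: 0.204
21.875 phi -57.9 r 65.4 x 3.4 Ft(+resists) 4.0 Fr -5.6 Fx 0.1 grip 0.204 [-0.78  0.02  0.99  2.13 -0.57  1.13  0.38]
-60: [-3.4,0.1,2.4,0.000,0.035,0.000,1],
-64: [-6.7,0.1,5.0,0.000,0.070,0.000,1],
-68: [-9.7,0.2,7.8,-0.000,0.105,0.000,1],
-72: [-12.5,0.3,10.9,0.000,0.140,0.000,1],
-76: [-15.1,0.3,14.2,0.000,0.175,0.000,1],
-80: [-17.5,0.4,17.7,0.000,0.209,0.000,1],
-84: [-20.3,0.5,21.6,0.000,0.209,0.000,1],
-88: [-22.8,0.5,25.6,0.000,0.209,0.000,1],
```

```bash
python3 -m handwheel '[[-3.2,0.1,2.8,0,0.035,0,1],[-6.3,0.1,5.7,0,0.07,0,1],[-9.3,0.2,8.5,0,0.105,0,1],[-12.1,0.3,11.6,0,0.14,0,1]]'
python3 st.py
python3 gen.py -20 -72 4 4
```

```text
time: 22.38
position: [0.4561, 0.0631, 0.0902]
tool_rot: [-1.969, -1.768, -0.643]
ft_force: [1.2, 6.4, 3.4]
grip_width: 0.204
22.375 phi -74.1 r 65.1 x 3.7 Ft(+resists) 5.0 Fr -5.3 Fx 0.5 grip 0.204 [-0.65  0.18  1.02  2.14 -0.82  1.24  0.68]
-76: [-3.0,0.1,2.9,-0.000,0.035,0.000,1],
-80: [-5.9,0.1,6.0,-0.000,0.070,0.000,1],
-84: [-9.2,0.2,9.5,-0.000,0.070,0.000,1],
-88: [-12.2,0.3,13.1,-0.000,0.070,0.000,1],
```

```bash
python3 -m handwheel '[[0,0,0,0,0,0,0.3],[0,0,0,0,0,0,-0.3],[0,0,0,0,0,0,-0.3],[0,0,-20,0,0,0,-0.3],[0,0,-55,0,0,0,-0.3],[0,0,-90,0,0,0,-0.3],[0,0,-110,0,0,0,-0.3],[0,0,-110,0,0,0,-0.3]]'
python3 st.py; python3 - <<'E'
from h import *
p,o,s=cur()
for q,th in((np.array([.46,.06,.33]),0),(np.array([.462,.18,.33]),0),(np.array([.468,.25,.25]),35),):print(rel(p,o,q,ori(th)).tolist())
print(rel(p,o,*pose(106,40,.06,.0035)).tolist())
E
```

```text
time: 23.38
position: [0.4503, -0.0029, 0.1792]
tool_rot: [-1.975, -1.771, -0.641]
ft_force: [-0.8, 0.2, -0.1]
grip_width: 0.65
23.375 phi -50.3 r 167.3 x 5.0 Ft(+resists) -0.0 Fr -0.2 Fx -0.8 grip 0.65 [-0.63  0.04  1.09  2.02 -0.63  1.4   0.57]
[139.9, 3.1, -84.9, 0.002, -0.626, 0.0]
[236.7, -8.0, -14.9, 0.002, -0.626, 0.0]
[246.7, -9.8, 91.1, 0.002, -1.237, -0.0]
[141.8, -1.7, 180.9, 0.002, -1.324, -0.0]
```

```bash
python3 -m handwheel '[[35,1,-25,0,-0.15,0,-0.3],[80,2,-55,0,-0.3,0,-0.3],[120,3,-80,0,-0.45,0,-0.3],[150,2,-78,0,-0.6,0,-0.3],[190,-3,-48,0,-0.75,0,-0.3],[225,-7,-20,0,-0.9,0,-0.3],[245,-9,20,0,-1.05,0,-0.3],[250,-10,60,0,-1.2,0,-0.3],[246,-10,95,0,-1.324,0,-0.3],[210,-6,125,0,-1.324,0,-0.3],[165,-3,160,0,-1.324,0,-0.3],[142,-2,181,0,-1.324,0,-0.3]]'
python3 -m handwheel '[[0,0,0,0,0,0,-0.3],[0,0,0,0,0,0,-0.3]]' >/dev/null
python3 st.py; python3 - <<'E'
from h import *
p,o,s=cur();m=ctrl.camera_model("wrist");im=ctrl.get_image("wrist")
cv2.imwrite("pics/w10.png",im[:,:,::-1]); crop("pics/w10.png","pics/w10c.png",160,150,480,390,2.4)
for f in (100,106,112): print(proj(m,HUB+V.apply(ball(f)+[.0035,0,0])))
print(rel(p,o,*pose(106,40,-.02,.0037)).tolist())
E
```

```text
time: 24.88
position: [0.4689, 0.2163, 0.1102]
tool_rot: [1.922, 1.73, -0.711]
ft_force: [0.4, 1.0, 0.0]
grip_width: 0.652
25.125 phi 70.5 r 125.9 x 1.9 Ft(+resists) -0.4 Fr 0.0 Fx 0.1 grip 0.647 [-1.03  0.53  0.32  1.58  0.3   1.59 -0.89]
[325.2384493  268.38094073]
[325.17243097 260.69044588]
[325.0991378  254.12645138]
[-1.7, 1.7, 80.9, 0.001, -0.0, 0.002]
```

View pics/w10c.png

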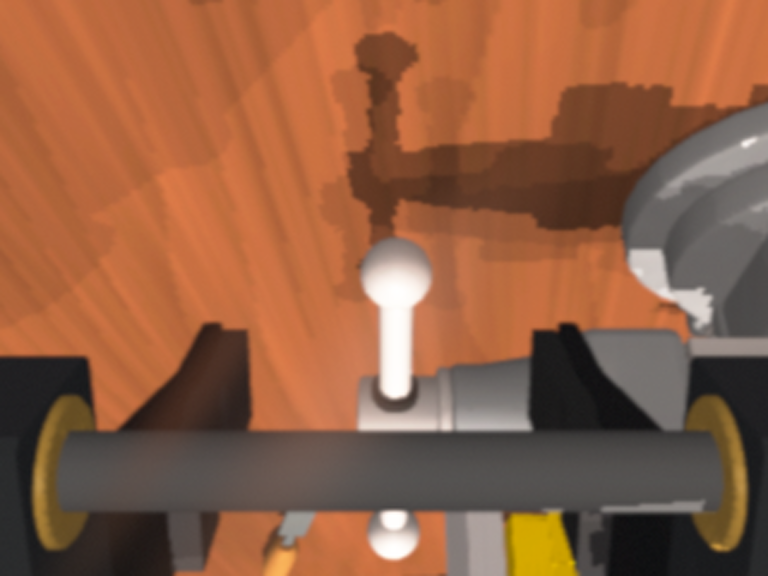

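```bash
python3 -c "
from h import *
p,o,s=cur();print(rel(p,o,*pose(103.5,40,-.02,.0037)).tolist())"
```

```text
[-3.0, 1.2, 78.8, 0.002, -0.002, 0.001]
```

```bash
python3 -m handwheel '[[-1,1,20,0,0,0,-0.3],[-3,1.4,45,0,0,0,-0.3],[-3,1.4,65,0,0,0,-0.3],[-3,1.4,77,0,0,0,-0.3],[-3,1.4,79,0,0,0,-0.3],[-3,1.4,79,0,0,0,-0.3],[-3,1.4,79,0,0,0,0.2],[-3,1.4,79,0,0,0,1],[-3,1.4,79,0,0,0,1],[-3,1.4,79,0,0,0,1],[-3,1.4,79,0,0,0,1]]' 40
python3 st.py; python3 gen.py 180 103.5 4 12
```

```text
time: 26.55
position: [0.4675, 0.1651, 0.0563]
tool_rot: [1.926, 1.728, -0.7]
ft_force: [1.4, -0.5, -0.5]
grip_width: 0.204
26.55 phi 104.6 r 66.9 x 3.9 Ft(+resists) 0.6 Fr -0.2 Fx 1.4 grip 0.204 [-0.99  0.53  0.33  1.71  0.32  1.44 -0.9 ]
100: [-2.3,0.1,-4.2,0.000,0.000,0.000,1],
96: [-4.8,0.1,-8.2,0.000,0.000,0.000,1],
92: [-7.6,0.2,-12.0,0.000,0.000,0.000,1],
88: [-10.7,0.3,-15.6,0.000,0.000,0.000,1],
84: [-14.0,0.3,-19.0,0.000,0.000,0.000,1],
80: [-17.5,0.4,-22.1,0.000,0.004,0.000,1],
76: [-20.6,0.5,-25.0,0.000,0.039,0.000,1],
72: [-23.8,0.5,-27.7,0.000,0.074,-0.000,1],
68: [-27.3,0.6,-30.1,0.000,0.109,0.000,1],
64: [-30.9,0.7,-32.2,0.000,0.144,0.000,1],
60: [-34.6,0.7,-34.1,0.000,0.179,0.000,1],
56: [-38.4,0.8,-35.6,-0.000,0.214,-0.000,1],
```

```bash
python3 -m handwheel '[[-2.3,0.1,-4.2,0,0,0,1],[-4.8,0.1,-8.2,0,0,0,1],[-7.6,0.2,-12,0,0,0,1],[-10.7,0.3,-15.6,0,0,0,1]]'
python3 st.py; python3 gen.py 180 87.5 4 4
```

```text
time: 27.05
position: [0.468, 0.1673, 0.0754]
tool_rot: [1.926, 1.729, -0.699]
ft_force: [3.3, 0.8, -5.0]
grip_width: 0.204
27.05 phi 88.1 r 67.0 x 4.1 Ft(+resists) 5.1 Fr 1.0 Fx 3.2 grip 0.204 [-1.    0.51  0.33  1.7   0.32  1.47 -0.89]
84: [-3.3,0.1,-3.4,0.000,0.000,0.000,1],
80: [-6.8,0.1,-6.5,0.000,0.004,0.000,1],
76: [-9.9,0.2,-9.4,0.000,0.039,0.000,1],
72: [-13.1,0.3,-12.1,0.000,0.074,-0.000,1],
```

```bash
python3 -m handwheel '[[-3.3,0.4,-3.4,0,0,0,1],[-6.8,0.6,-6.5,0,0.004,0,1],[-9.9,0.7,-9.2,0,0.039,0,1],[-13.1,0.8,-11.7,0,0.074,0,1]]'
python3 st.py; python3 gen.py 180 71.5 4 4
```

```text
time: 27.55
position: [0.4681, 0.1656, 0.0928]
tool_rot: [1.977, 1.775, -0.633]
ft_force: [1.5, 4.8, -3.4]
grip_width: 0.202
27.55 phi 72.2 r 67.3 x 4.4 Ft(+resists) 4.8 Fr 3.6 Fx 1.0 grip 0.202 [-0.98  0.43  0.34  1.73  0.3   1.45 -0.85]
68: [-3.2,0.1,-2.6,0.000,0.035,0.000,1],
64: [-6.7,0.1,-5.0,0.000,0.070,0.000,1],
60: [-10.3,0.2,-7.2,-0.000,0.105,0.000,1],
56: [-14.0,0.3,-9.0,-0.000,0.140,-0.000,1],
```

```bash
python3 -m handwheel '[[-3.2,0.1,-2.7,0,0.035,0,1],[-6.7,0.1,-5.2,0,0.07,0,1],[-10.3,0.2,-7.4,0,0.105,0,1],[-14,0.3,-9.2,0,0.14,0,1]]'
python3 st.py; python3 gen.py 180 55.5 4 4
```

```text
time: 28.05
position: [0.4677, 0.1595, 0.109]
tool_rot: [2.067, 1.856, -0.504]
ft_force: [1.9, 5.3, -2.3]
grip_width: 0.204
28.05 phi 55.4 r 67.4 x 4.7 Ft(+resists) 5.0 Fr 3.2 Fx 1.3 grip 0.204 [-0.94  0.31  0.34  1.78  0.26  1.38 -0.79]
52: [-3.6,0.1,-2.1,-0.000,0.035,0.000,1],
48: [-7.3,0.1,-3.9,0.000,0.070,0.000,1],
44: [-11.1,0.2,-5.4,0.000,0.105,0.000,1],
40: [-15.0,0.3,-6.6,0.000,0.140,0.000,1],
```

```bash
python3 -m handwheel '[[-3.6,0.1,-2.1,0,0.035,0,1],[-7.3,0.1,-3.9,0,0.07,0,1],[-11.1,0.2,-5.4,0,0.105,0,1],[-15,0.3,-6.6,0,0.14,0,1]]'
python3 st.py; python3 gen.py 180 39.5 4 4
```

```text
time: 28.55
position: [0.4667, 0.1498, 0.1215]
tool_rot: [2.153, 1.933, -0.367]
ft_force: [2.3, 6.1, -4.6]
grip_width: 0.203
28.55 phi 39.8 r 67.6 x 4.8 Ft(+resists) 7.8 Fr 0.5 Fx 1.6 grip 0.203 [-0.89  0.2   0.36  1.84  0.21  1.32 -0.71]
36: [-3.8,0.1,-1.5,0.000,0.035,0.000,1],
32: [-7.7,0.1,-2.6,-0.000,0.070,-0.000,1],
28: [-11.7,0.2,-3.5,0.000,0.105,0.000,1],
24: [-15.7,0.3,-4.0,-0.000,0.140,-0.000,1],
```

```bash
python3 -m handwheel '[[-3.8,0.1,-1.5,0,0.035,0,1]]'
python3 st.py; python3 gen.py 180 35.5 2 3
```

```text
time: 28.68
position: [0.4664, 0.1468, 0.1241]
tool_rot: [2.173, 1.952, -0.332]
ft_force: [3.1, 6.6, -5.6]
grip_width: 0.204
28.675 phi 35.9 r 67.6 x 4.8 Ft(+resists) 8.9 Fr -0.5 Fx 2.4 grip 0.204 [-0.87  0.18  0.36  1.86  0.19  1.3  -0.69]
34: [-1.9,0.0,-0.7,-0.000,0.017,0.000,1],
32: [-3.9,0.1,-1.3,-0.000,0.035,-0.000,1],
30: [-5.8,0.1,-1.8,-0.000,0.052,0.000,1],
```

```bash
python3 -m handwheel '[[-2.4,0.1,-0.9,0,0.022,0,1]]'
python3 st.py
```

```text
time: 28.8
position: [0.4662, 0.1447, 0.1258]
tool_rot: [2.187, 1.963, -0.309]
ft_force: [2.5, 7.0, -6.7]
grip_width: 0.202
28.8 phi 33.2 r 67.5 x 4.8 Ft(+resists) 9.7 Fr -1.6 Fx 1.7 grip 0.202 [-0.86  0.16  0.36  1.87  0.18  1.29 -0.67]
```

```bash
python3 -m handwheel '[[0,0,0,0,0,0,0.5],[0,0,0,0,0,0,0],[0,0,0,0,0,0,-0.3],[0,0,0,0,0,0,-0.3]]'; python3 st.py; python3 -m handwheel '[[0,0,-15,0,0,0,-0.3],[0,0,-50,0,0,0,-0.3],[0,0,-90,0,0,0,-0.3],[10,0,-130,0,0,0,-0.3],[20,0,-160,0,0,0,-0.3],[20,0,-160,0,0,0,-0.3]]'
python3 - <<'E'
from h import *
im=ctrl.get_image("wrist"); cv2.imwrite("pics/w11.png",im[:,:,::-1])
cv2.imwrite("pics/s11f.png",ctrl.get_image("scene")[:,:,::-1]); crop("pics/s11f.png","pics/s11.png",180,180,420,360,3.2)
cv2.imwrite("pics/t11f.png",ctrl.get_image("top")[:,:,::-1]); crop("pics/t11f.png","pics/t11.png",220,130,500,290,2.8)
E
```

```text
time: 29.3
position: [0.4665, 0.1425, 0.1253]
tool_rot: [2.184, 1.959, -0.317]
ft_force: [0.8, -0.2, -0.7]
grip_width: 0.505
29.3 phi 32.0 r 66.0 x 5.3 Ft(+resists) 0.3 Fr -0.6 Fx 0.8 grip 0.505 [-0.86  0.16  0.37  1.87  0.18  1.29 -0.67]
time: 30.05
position: [0.4745, 0.2094, 0.2755]
tool_rot: [2.182, 1.962, -0.309]
ft_force: [1.3, 1.0, -0.5]
grip_width: 0.652
```

View pics/s11.png

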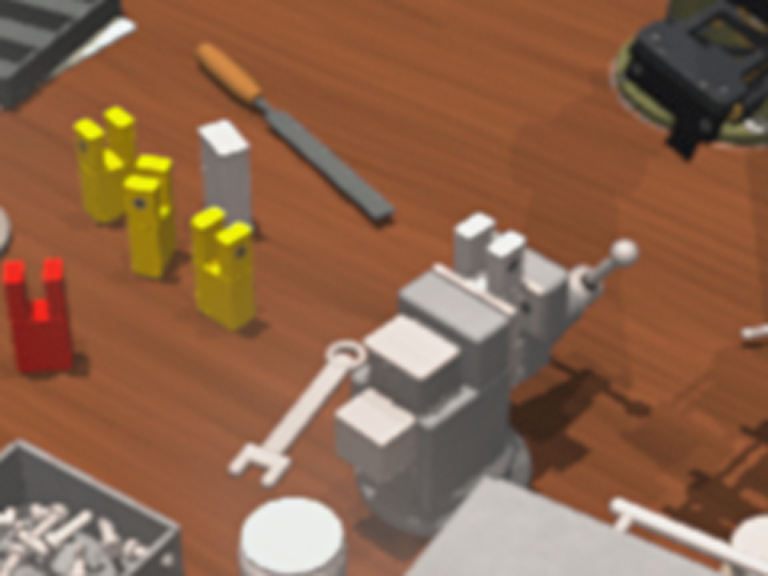

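View pics/t11.png

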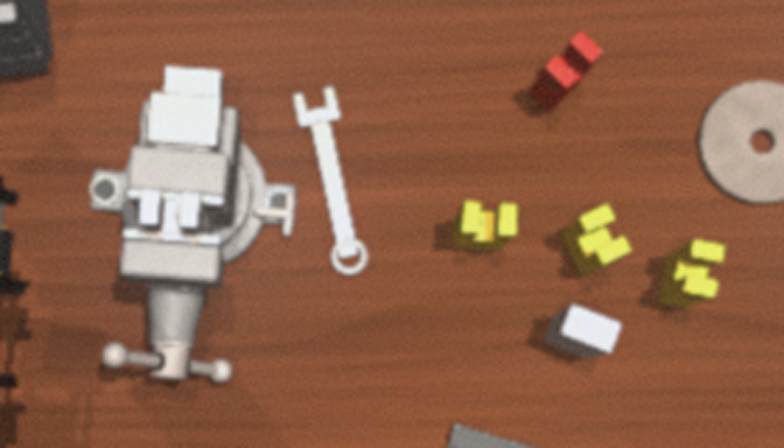

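View pics/w11.png

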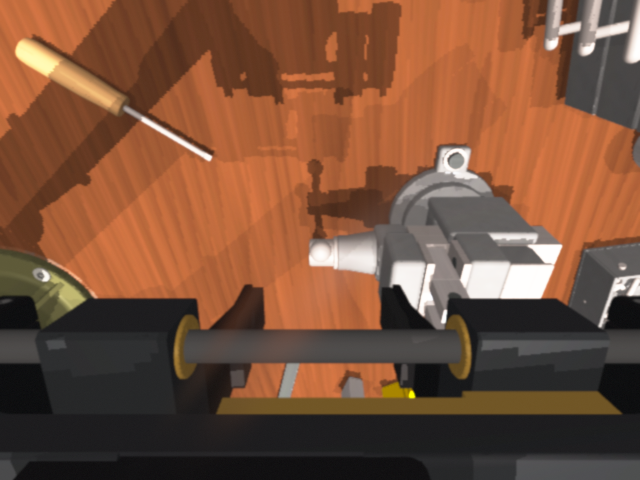

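```bash
python3 -m handwheel '[[0,0,0,0,0,0,-0.3],[0,0,0,0,0,0,-0.3]]'; python3 -c "
from bench import ctrl
ctrl.close_job()"
```

```text
time: 30.45
position: [0.4734, 0.2064, 0.2725]
tool_rot: [2.184, 1.958, -0.318]
ft_force: [0.2, -0.4, -0.3]
grip_width: 0.652
the job is handed in; nothing more can be done
```

The fork end is standing in the middle of the vise jaws, prongs up, and clamped. I set it down on the slide bar until the vertical force swung from about -2.5 N to +3.1 N, then let go. I handed the job in at 30.5 s.

**Tightening:** I turned the T-handle clockwise in two strokes, one on each ball end, about 4.5 rad in all. Free-running drag was 4.0–5.3 N, averaging about 4.8 N. I stopped at 9.7 N, read while still moving, which is a rise of about 4.9 N (about double) and below the 12 N crush level.

**Last checks:** The pictures show the fork upright between the jaws. The blank, the spanner and the red and yellow look-alikes are undisturbed. The gripper is clear of everything, with the force near zero.

**What disagreed:**
- **Fingertip position:** the fingertips turned out to be about 23 mm further back than `ctrl.tip_reach` says. My first attempt to pinch a ball therefore closed on nothing. Two pictures confirmed the offset, and the second try held.
- **Radial force:** the hub estimate was off by 1–2 mm, so radial forces of up to about 11 N appeared during the first stroke. I corrected for this as I went; they stayed below 4 N in the second stroke, where the clamping was judged.

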